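Post a slide carrier through the half-turn slot so it lands slide side up

TASK

Lift the loaded slide carrier (the one with the glass slide and the wide tab) off the drying rack without dislodging the two empty carriers hanging beside it. Drop it upright through the twisted slot of the slide turner, which turns it half round on the way down, so that it comes to rest in the turner's black tray with its glass slide facing up. Leave the empty carriers hanging and the other things where they are.

Things in the scene. Friction and masses are not known exactly. Their poses are not given: they have to be found in the camera images.
- carrier: Loaded slide carrier, 8 mm aluminium plate, upright, hung by a steel cross pin (8 mm thick, 66 mm long, along y). Origin: pin centre. z up, x out of the face with the glass slide (3 mm proud, below the pin; other face plain). Plate 30 mm wide, 55 mm down from the pin; plain tab 24 mm wide, 52 mm up: grip its faces 38 mm above the pin. 120 g, bottom-heavy.
- empty_a: Empty carrier hanging on the rack: heights, pin and axes as the loaded one, but an open window and a narrow tab (12 mm wide). Origin: pin centre. Must stay hanging.
- empty_b: The other empty carrier, the same as empty_a. Must stay hanging.
- rack: Fixed steel drying rack, base 250 x 110 mm, two notched rails along its x, 51 mm apart, tops at 90 mm. Pins hang at 88 mm in notches 62 mm apart, 6 mm deep; any of the three may hold the loaded carrier. Origin: centre of underside. Carriers hang with their x axis along the rack's x (slide faces +x of the rack). Lift straight up to unhook.
- turner: Fixed slide turner: clear upright tube, 76 mm across, white twisted guide walls inside, over a black tray; aluminium column behind (-x). Origin: tube axis at table level; x towards the open tray (x -62 to 192 mm, y +-75 mm, walls 42 mm high), y along the slot. The slot guides the pin's ends: 15 mm straight, a half turn (180 deg) about the vertical over 115 mm, 55 mm straight.
- mouth (a point): Centre of the slot's mouth at the rim, 245 mm up, axes as the turner. Slot 70 mm long (y), 12.5 mm wide at the pin ends, 47 mm bore in the middle for the plate. Small grey lips at the slot's ends only (21 to 39 mm from centre) rise 7 mm above the rim and funnel the pin in, 32 mm apart at the top. Let go with the pin about 14 mm below the rim: it drops through.
- tray (a point): Centre of the tray's open floor, 5 mm up, 115 mm in front (+x) of the tube axis; axes as the turner. Under the tube a ramp slides the carrier's foot out to +x, so it lies down on its back: the face looking to +x as it leaves the tube ends up on top. So a carrier that enters with its slide facing -x (to the column) lands slide up.
- dropper: Amber dropper bottle, 44 mm across, 85 mm high, standing; bystander. Origin: centre of underside.
- stain: Amber stain bottle, 48 mm across, 100 mm high, standing; bystander. Origin: centre of underside.
- vial: Glass jar, 40 mm across, 70 mm high, standing; bystander. Origin: centre of underside.
- dish: Closed petri dish, 90 mm across, 15 mm high; bystander. Origin: centre of underside.
- beaker: Glass beaker, 70 mm across, 90 mm high; bystander. Origin: centre of underside.
- spatula: Steel spatula, 180 mm long, lying on the table; bystander. Origin: under its middle.
Mind the look-alikes: they are no part of the job. Leave any blue look-alike of the carrier alone.

How it is judged:
By the outcome, as a careful person would: the job done as asked, in the order asked, and still so for the second after the job is handed in, with the robot touching nothing.
It also fails if it takes over 38 s, if anything falls off the work surface, if the arm or the gripper's body presses on something with over 40 N, if the wrist force passes 120 N, or if a joint passes its speed limit or range.

ROBOT

A 7-joint arm with a two-finger parallel gripper is mounted at the origin on the work surface. World frame = base frame: x ahead of the robot, y to its left, z up, the work surface at z = 0. Lengths are in mm, angles in degrees, forces in N, time in s.
With the tool pointing down it reaches from about 425 to 925 mm from the base axis. Payload 6.8 kg.
Tool frame: the origin (TCP) lies on the centre line of the jaws, within the pads' length; the fingertips stand 14 mm ahead of it and the grasp point (between the pads) lies 5 mm behind it; z points along the fingers, y is the line along which they close (so a half turn about z gives the same grasp; the last joint's range is limited). The gripper opens to 85 mm and grips with 20 to 120 N. Pads are 22 mm wide; open, the fingers measure 114 mm over their backs; the gripper's body (76 mm by 85 mm) begins 54 mm behind the grasp point. The pads swing forward as they close: fully open they stand 13 mm farther back than shut.
Start: joints at [70.583, 27.33, 1.283, 89.118, -0.659, 63.558, -4.761], TCP at [154.418, -657.116, 245.308] pointing down, gripper open.
Joint ranges: [-169.35, 169.35], [-19.33, 120.38], [-80.79, 83.38], [13.8, 139.57], [-78.32, 258.32], [9.67, 109.79], [-169.56, 169.56]. Speed limits (degrees/s): [136.94, 136.94, 180, 180, 180, 180, 180].

INTERFACE

Orientations are given as a 3x3 rotation matrix whose columns are the frame's x, y, z axes.
In Python, from cell import robot, optics, hand_in gives the robot as it stands. The module is installed in compiled form; this text tells all that it offers.
- The arm moves only by the tool step_arm, never from a script. Its argument "increments" is a list of rows, each an object with "slide": the shift along the world's x, y, z in mm, a list of three; "twist": the turn, a rotation vector about the world's x, y, z in rad, a list of three; "hand": the finger opening in mm, from 0 to 85.4. In form: [{"slide": [tx, ty, tz], "twist": [wx, wy, wz], "hand": hand}, ...]. A call has 1 to 5 rows; each row is the pose to reach, as a shift and turn from the pose commanded when the call began; what a row does not reach only later rows make up. A row lasts 1/12 s, in which the tool goes at most 41.7 mm and 7.16 degrees, less where a joint would pass 70% of its speed; a pose out of reach is approached as far as the arm can. A call with a gripper value outside its range is refused whole. The fingers move at their own pace and stop on an object; "newtons" is the grip in N (left out, the last holds). Time passes only in rows, so rows that repeat a pose let the fingers close. It gives the time, the measured TCP pose, the force, the opening and the grip force at its end, in the units of the state.
- robot.read_state(): the state, without advancing time (a new reading comes with each control period).
- optics.camera(name): name is "scene" or "side" or "wrist"; returns (picture, depth): 480x640x3 uint8, red, green, blue; 480x640 float32, mm along the optical axis (not along the pixel's ray), 0 where there is no reading.
- optics.camera_info(name): a dict with "intrinsics" (3x3 intrinsics, pixels), "R" (3x3) and "t" (3): a world point X has camera coordinates R X + t. Camera axes: x right, y down, z forward; pixel columns grow to the right and rows downward; lengths in mm; the calibration is good to about 2 mm. A picture is of the moment at which its call begins: read the wrist's pose just before it. camera_info takes no time and is no camera call; for the wrist camera it gives the pose at the moment of the call.
- hand_in(): hands the job in; it is judged then, once.
The state is a dict: "time": time; "joints": joint angles; "qvel": joint speeds; "joint_efforts": joint torques, N m; "ee_pos": TCP position; "ee_rot": TCP orientation; "ft_force": force on the tool from outside, world axes, zero at the start; "ft_torque": the same for the moment, N m; "gripper_width": opening from 0.0 (shut) to 1.0 (fully open); "grasp_force": force on a finger pad.
Only numpy, scipy, OpenCV 4.12 (cv2) and the standard library are available. Lean on these libraries where they do the work, as an engineer would, in place of code of your own. Each camera call takes 0.05 s, during which the arm holds its last target. There are 200 camera calls.

## Working session

There is one attempt and no reset: what is moved stays moved. The work goes in short steps, Python scripts to look and compute and a tool call to move; the robot and the scene stay as the last step left them, time stands still between calls to the robot, and variables do not carry over. Pictures are saved under pics/ and viewed, at most 10 in all, crops included, and the job is handed in when it is done.

Besides the shell and the picture viewer there is one more tool, called after "Call:" as name(argument=value, ...), one argument or row to a line, values as JSON. step_arm: Moves the arm, as the interface text tells. Its arguments: {"type":"object","properties":{"increments":{"type":"array","items":{"type":"object","properties":{"slide":{"type":"array","items":{"type":"number"}},"twist":{"type":"array","items":{"type":"number"}},"hand":{"type":"number"}}}},"newtons":{"type":"number"}},"required":["increments"]}

```bash
mkdir -p pics; cat > h.py <<'E'
import numpy as np, cv2
from cell import robot, optics, hand_in
def snap(n,f):
    i=optics.camera_info(n); p,d=optics.camera(n)
    cv2.imwrite(f'pics/{f}.png',p[:,:,::-1]); np.savez(f'pics/{f}.npz',p=p,d=d,K=i['intrinsics'],R=i['R'],t=i['t'])
def load(f): return np.load(f'pics/{f}.npz')
def cloud(f):
    z=load(f);d=z['d'].astype(float);v,u=np.mgrid[:480,:640];K=np.array(z['K'])
    c=np.stack([(u-K[0,2])*d/K[0,0],(v-K[1,2])*d/K[1,1],d],-1)
    w=(c-np.array(z['t']))@np.array(z['R']); w[d==0]=np.nan
    return w
def proj(f,X):
    z=load(f);c=np.asarray(X)@np.array(z['R']).T+np.array(z['t']);p=c@np.array(z['K']).T
    return p[...,:2]/p[...,2:]
E
python3 - <<'E'
from h import *
for n in('scene','side','wrist'):
    snap(n,n+'0');z=load(n+'0');print(n,z['K'].round(1).tolist(),(-z['R'].T@z['t']).round(),z['R'][2].round(2))
s=robot.read_state();print(s['time'],s['ee_pos'],np.round(s['ee_rot'],3).tolist(),s['gripper_width'])
E
```

```text
scene [[582.9, 0.0, 317.1], [0.0, 582.9, 243.7], [0.0, 0.0, 1.0]] [1525. -601.  908.] [-0.72  0.45 -0.53]
side [[605.1, 0.0, 313.1], [0.0, 605.1, 241.4], [0.0, 0.0, 1.0]] [ 435. -987. 1025.] [ 0.06  0.77 -0.64]
wrist [[363.2, 0.0, 318.4], [0.0, 363.2, 240.2], [0.0, 0.0, 1.0]] [ 223. -642.  373.] [-0.27 -0.06 -0.96]
0.15 [ 154.31209212 -656.69247004  244.53593871] [[0.973, 0.229, -0.0], [0.229, -0.973, 0.001], [-0.0, -0.001, -1.0]] 1.0004301394207749
```

View pics/scene0.png

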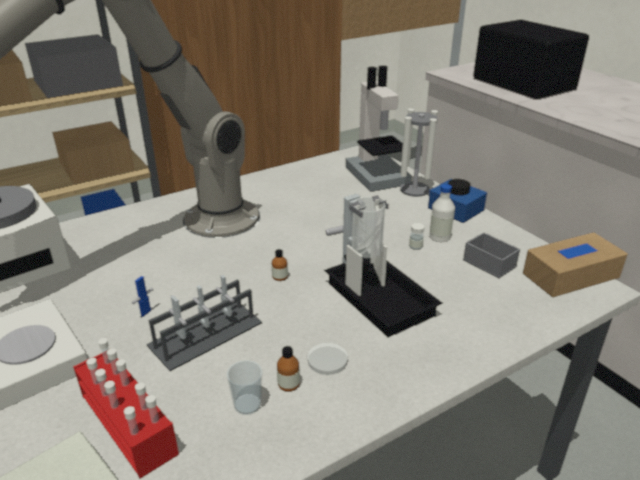

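View pics/side0.png

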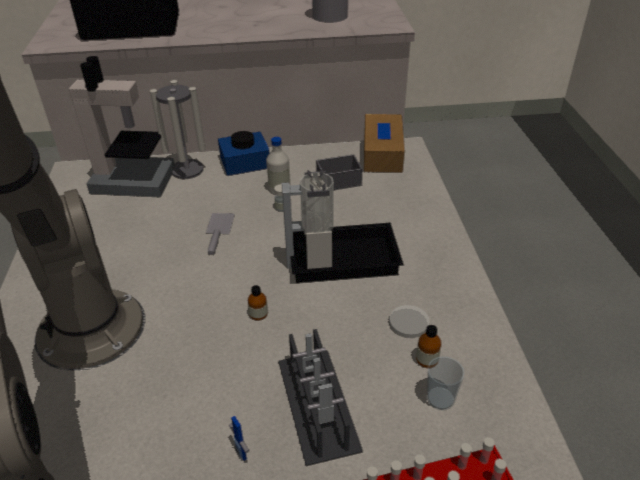

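The scene picture shows the rack at (205,325), with three carriers whose tabs are at (177,308), (200,297) and (226,290). The turner is at (365,250) and a blue look-alike stands at (142,295). In the side picture the carriers are at (309,345), (316,368) and (325,400), and the turner is at (318,210). I'll enlarge both views to find the wide tab.

```bash
python3 - <<'E'
from h import *
a=cv2.imread('pics/scene0.png');b=cv2.imread('pics/side0.png')
r=lambda i,x,y,w,h,s:cv2.resize(i[y:y+h,x:x+w],None,fx=s,fy=s,interpolation=cv2.INTER_CUBIC)
A=r(a,140,270,133,100,3);B=r(b,275,325,133,100,3);C=r(a,320,185,133,100,3);D=r(b,275,160,133,100,3)
cv2.imwrite('pics/c1.png',np.vstack([np.hstack([A,B]),np.hstack([C,D])]))
W=cloud('side0');S=cloud('scene0')
# rack pts & turner pts
for n,P in(('side',W),('scene',S)):
  for nm,lo,hi in (('rackz60-160',60,160),('rim',235,262)):
    m=(P[...,2]>lo)&(P[...,2]<hi)&(P[...,0]>300)&(P[...,0]<1000)
    v,u=np.where(m);
    k,l,st,c=cv2.connectedComponentsWithStats(m.astype('uint8'))
    for i in range(1,k):
      if st[i,4]>15: print(n,nm,st[i],np.nanmean(P[l==i],0).round())
E
```

```text
side rackz60-160 [ 223   39  188   36 4435] [ 647. 1198.  109.]
side rackz60-160 [ 365  114   40   44 1622] [799. 638.  79.]
side rackz60-160 [ 223  131   47   29 1013] [366. 639.  76.]
side rackz60-160 [267 143  23  37 611] [462. 479. 104.]
side rackz60-160 [275 184   8  11  68] [458. 399.  68.]
side rackz60-160 [ 284  213   50   43 1481] [521. 138. 109.]
side rackz60-160 [250 285  14  18 149] [386. -10.  75.]
side rackz60-160 [419 325  23  26 398] [ 736. -189.   79.]
side rackz60-160 [ 289  329   61  114 2313] [ 497. -280.   93.]
side rackz60-160 [428 356  37  39 790] [ 743. -279.   78.]
side rackz60-160 [231 416  13  27 186] [ 344. -363.   89.]
side rackz60-160 [ 364  437  150   43 3095] [ 697. -482.  102.]
side rim [313   0  36  11 244] [ 717. 1342.  248.]
side rim [300 169  34  28 426] [542. 158. 244.]
side rim [282 183   8  10  33] [469. 161. 236.]
scene rackz60-160 [ 553  126   87   59 2318] [ 472. 1202.  108.]
scene rackz60-160 [ 430  179   58   47 1374] [426. 580.  88.]
scene rackz60-160 [412 223  13   9  96] [469. 404.  68.]
scene rackz60-160 [ 343  224   45   54 1276] [542. 153. 113.]
scene rackz60-160 [ 527  232  101   47 2741] [812. 647.  78.]
scene rackz60-160 [275 249  11  14 103] [391.  -3.  74.]
scene rackz60-160 [ 149  275  104   69 1907] [ 502. -269.   90.]
scene rackz60-160 [135 276  12  22 176] [ 347. -356.   85.]
scene rackz60-160 [   0  325   56   39 1421] [ 386. -624.   62.]
scene rackz60-160 [  73  338  102  119 5075] [ 690. -497.   95.]
scene rackz60-160 [277 346  23  26 399] [ 748. -181.   78.]
scene rackz60-160 [227 360  36  36 797] [ 743. -277.   77.]
scene rim [350 195  39  22 400] [546. 164. 243.]
```

View pics/c1.png

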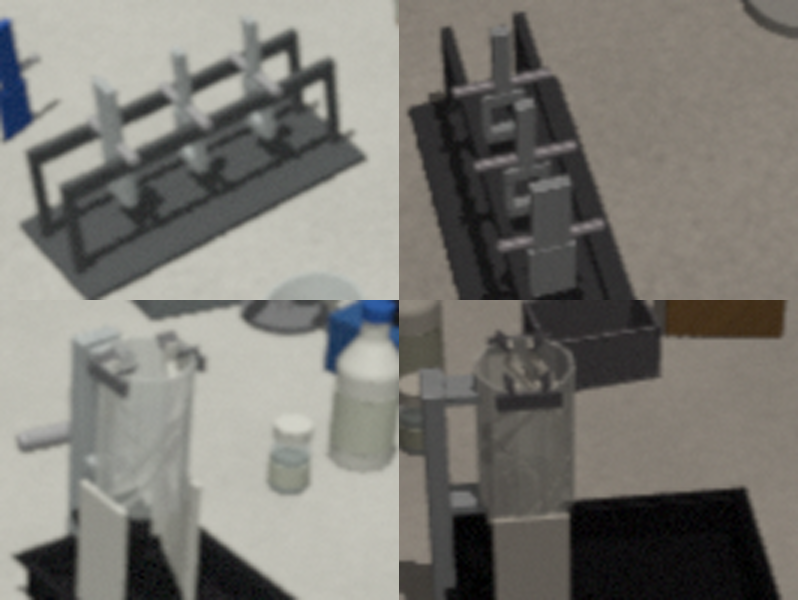

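The wide plain tab in the side view at about (325,397), nearest the camera, is the loaded carrier. The tabs at (309,345) and (316,368) are narrow with open windows, so those are the empties. The object at (240,440) is the blue look-alike. The line on the loaded plate below its pin suggests the glass faces -y. The turner has its column at -x and its tray towards world +x. Next I'll get positions and yaws.

```bash
python3 - <<'E'
from h import *
for f in('side0','scene0'):
    P=cloud(f);p=load(f)['p'].astype(int)
    box=(P[...,0]>420)&(P[...,0]<590)&(P[...,1]>-430)&(P[...,1]<-140)
    m=box&(P[...,2]>104)&(P[...,2]<150)
    k,l,st,c=cv2.connectedComponentsWithStats(m.astype('uint8'))
    for i in range(1,k):
        if st[i,4]>8:
            q=P[l==i];print(f,'tab',st[i],np.median(q,0).round(1),'zmax',q[:,2].max().round(),'x',np.percentile(q[:,0],[5,95]).round(),'y',np.percentile(q[:,1],[5,95]).round())
    m=box&(P[...,2]<8)&(P[...,2]>-5)&(p.sum(-1)<200)
    r=cv2.minAreaRect(P[m][:,:2].astype('float32'));print('base',r)
    m=box&(P[...,2]>80)&(P[...,2]<92)
    r=cv2.minAreaRect(P[m][:,:2].astype('float32'));print('rails',r)
    box=(P[...,0]>400)&(P[...,0]<800)&(P[...,1]>30)&(P[...,1]<300)
    m=box&(P[...,2]<50)&(P[...,2]>2)&(p.sum(-1)<110)
    r=cv2.minAreaRect(P[m][:,:2].astype('float32'));print('tray',r,m.sum())
    m=box&(P[...,2]>245)&(P[...,2]<258)
    k,l,st,c=cv2.connectedComponentsWithStats(m.astype('uint8'))
    for i in range(1,k):
        if st[i,4]>8: q=P[l==i];print('lip',st[i],q.mean(0).round(1),np.percentile(q,[3,97],0).round().tolist())
E
```

```text
side0 tab [306 334   7  16 101] [ 486.7 -207.9  125. ] zmax 143.0 x [481. 493.] y [-211. -204.]
side0 tab [314 358   7  16 105] [ 496.1 -269.   126.9] zmax 142.0 x [490. 502.] y [-271. -264.]
side0 tab [319 383  14  19 218] [ 504.7 -330.1  126.6] zmax 144.0 x [494. 517.] y [-333. -325.]
base ((494.70147705078125, -263.370849609375), (109.16819763183594, 258.0878601074219), 8.296130180358887)
rails ((495.73162841796875, -266.3008117675781), (66.10536193847656, 237.80191040039062), 8.749918937683105)
tray ((605.6261596679688, 162.13165283203125), (269.9773864746094, 174.44029235839844), 0.40381959080696106) 4019
lip [314 169  12   7  33] [554.6 194.6 248.7] [[543.0, 183.0, 245.0], [565.0, 203.0, 254.0]]
lip [305 170   8   7  25] [527.6 193.7 249.2] [[520.0, 183.0, 245.0], [534.0, 204.0, 253.0]]
lip [329 176   5  11  12] [575.6 160.2 246.3] [[571.0, 141.0, 245.0], [579.0, 179.0, 248.0]]
lip [300 179   2   7   9] [506.  164.8 245.9] [[504.0, 153.0, 245.0], [507.0, 176.0, 248.0]]
lip [306 185  10   7  31] [526.6 131.7 248.7] [[517.0, 124.0, 245.0], [534.0, 140.0, 253.0]]
lip [318 184  10 
[... 366 characters left out ...]

base ((487.1732177734375, -259.7992248535156), (72.37120056152344, 232.69564819335938), 10.391916275024414)
rails ((496.15924072265625, -262.05462646484375), (71.57029724121094, 238.18521118164062), 8.533707618713379)
tray ((612.8483276367188, 163.8206787109375), (166.063720703125, 269.04547119140625), 88.98513793945312) 3705
lip [373 195   8   5  24] [530.1 197.5 248.5] [[525.0, 189.0, 246.0], [538.0, 205.0, 253.0]]
lip [351 201   9   8  33] [530.9 135.3 248.4] [[523.0, 126.0, 245.0], [542.0, 144.0, 252.0]]
lip [380 200   7   6  18] [560.9 196.4 249.1] [[556.0, 187.0, 245.0], [570.0, 205.0, 253.0]]
lip [359 206   8   5  15] [558.2 136.8 249.2] [[554.0, 129.0, 246.0], [562.0, 149.0, 253.0]]
```

Call:
step_arm(
  increments=[
    {"slide":[20,18,0],"twist":[0,0,-0.02],"hand":36},
    {"slide":[49,46,0],"twist":[0,0,-0.04],"hand":36},
    {"slide":[78,73,0],"twist":[0,0,-0.06],"hand":36},
    {"slide":[107,100,0],"twist":[0,0,-0.084],"hand":36},
    {"slide":[136,127,0],"twist":[0,0,-0.084],"hand":36},
  ],
)

```text
time: 0.57
ee_pos: [291.3, -528.6, 245.1]
ee_rot: [[0.989, 0.145, -0.0], [0.145, -0.989, 0.0], [-0.0, -0.0, -1.0]]
ft_force: [-0.0, -0.5, -0.5]
gripper_width: 0.42
grasp_force: 0.0
```

Call:
step_arm(
  increments=[
    {"slide":[29,27,0],"hand":36},
    {"slide":[58,54,0],"hand":36},
    {"slide":[87,81,0],"hand":36},
    {"slide":[116,108,0],"hand":36},
    {"slide":[145,135,0],"hand":36},
  ],
)

```text
invalid input
```

Call:
step_arm(
  increments=[
    {"slide":[27,25,0],"hand":36},
    {"slide":[53,49,0],"hand":36},
    {"slide":[73,68,0],"hand":36},
    {"slide":[73,68,0],"hand":36},
    {"slide":[73,68,0],"hand":36},
  ],
)

```text
invalid input
```

```bash
python3 - <<'E'
from h import *
s=robot.read_state();print(s['time'],s['ee_pos'].round(1),s['ee_rot'].round(3).tolist(),s['gripper_width'],s['joints'])
snap('wrist','w1');P=cloud('w1')
box=(P[...,0]>420)&(P[...,0]<590)&(P[...,1]>-430)&(P[...,1]<-140)
m=(box&(P[...,2]>104)&(P[...,2]<150))
k,l,st,c=cv2.connectedComponentsWithStats(m.astype('uint8'))
for i in range(1,k):
  if st[i,4]>40:
    q=P[l==i];t=q[q[:,2]>134];print(st[i],np.median(q,0).round(1),q[:,2].max().round(),len(t),t.mean(0).round(1) if len(t) else 0, cv2.minAreaRect(t[:,:2].astype('float32')) if len(t)>5 else 0)
E
```

```text
0.5667 [ 291.3 -528.6  245.1] [[0.989, 0.145, -0.0], [0.145, -0.989, 0.0], [-0.0, -0.0, -1.0]] 0.4198712607419797 [ 56.02485085  20.67455292  -1.04043838  99.25218747   0.42256717
  60.10220444 -26.84033628]
```

View pics/w1.png

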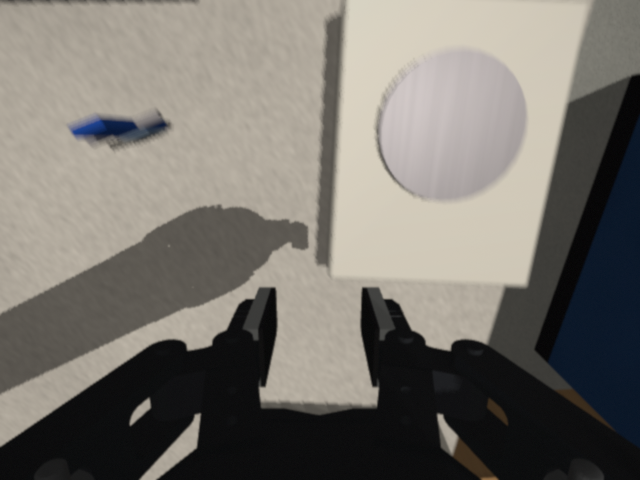

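The picture shows only the white plate at (450,140) and the blue look-alike at (120,125), because two of the three calls were refused: every row needs a twist. I'll repeat those moves with twist included.

Call:
step_arm(
  increments=[
    {"slide":[29,27,0],"twist":[0,0,0],"hand":36},
    {"slide":[58,54,0],"twist":[0,0,0],"hand":36},
    {"slide":[87,81,0],"twist":[0,0,0],"hand":36},
    {"slide":[116,108,0],"twist":[0,0,0],"hand":36},
    {"slide":[145,135,0],"twist":[0,0,0],"hand":36},
  ],
)

```text
time: 1.03
ee_pos: [436.3, -393.8, 245.3]
ee_rot: [[0.989, 0.146, -0.0], [0.146, -0.989, 0.0], [-0.0, -0.0, -1.0]]
ft_force: [1.3, 0.4, -0.2]
gripper_width: 0.422
grasp_force: 0.0
```

Call:
step_arm(
  increments=[
    {"slide":[27,25,0],"twist":[0,0,0],"hand":36},
    {"slide":[53,49,0],"twist":[0,0,0],"hand":36},
    {"slide":[72,67,0],"twist":[0,0,0],"hand":36},
    {"slide":[72,67,0],"twist":[0,0,0],"hand":36},
  ],
)

```text
time: 1.37
ee_pos: [512.5, -321.7, 245.1]
ee_rot: [[0.988, 0.156, 0.003], [0.156, -0.988, 0.003], [0.003, -0.003, -1.0]]
ft_force: [-0.0, 0.1, 0.3]
gripper_width: 0.423
grasp_force: 0.0
```

```bash
cat > w.py <<'E'
from h import *
import sys
f=sys.argv[1]
s=robot.read_state();print(s['time'],s['ee_pos'].round(1),s['ee_rot'].round(3).tolist(),s['gripper_width'],s['joints'].round(1))
snap('wrist',f)
E
python3 w.py w2; python3 - <<'E'
from h import *
P=cloud('w2')
box=(P[...,0]>420)&(P[...,0]<590)&(P[...,1]>-430)&(P[...,1]<-140)
m=(box&(P[...,2]>104)&(P[...,2]<150))
k,l,st,c=cv2.connectedComponentsWithStats(m.astype('uint8'))
for i in range(1,k):
  if st[i,4]>40:
    q=P[l==i];t=q[q[:,2]>136];print(st[i],np.median(q,0).round(1),q[:,2].max().round(),len(t),t.mean(0).round(1) if len(t) else 0, cv2.minAreaRect(t[:,:2].astype('float32')) if len(t)>5 else 0)
E
```

```text
1.3667 [ 512.5 -321.7  245.1] [[0.988, 0.156, 0.003], [0.156, -0.988, 0.003], [0.003, -0.003, -1.0]] 0.4229495095566617 [ 32.5  21.1  -7.9  98.7   3.   60.4 -57.4]
[318 229  12  47 537] [ 506.8 -326.8  139.1] 141.0 409 [ 503.  -327.2  139.3] ((502.5225830078125, -327.35455322265625), (24.423377990722656, 7.585419654846191), 9.049530982971191)
[136 236  33  30 656] [ 486.1 -207.8  129.9] 141.0 238 [ 484.6 -205.5  139. ] ((484.12353515625, -205.1738739013672), (12.029326438903809, 8.393056869506836), 7.085756778717041)
[227 236  22  31 485] [ 496.  -267.7  134.1] 141.0 222 [ 493.8 -266.4  139.2] ((493.3538818359375, -266.0682067871094), (12.391472816467285, 8.391002655029297), 9.121804237365723)
```

View pics/w2.png

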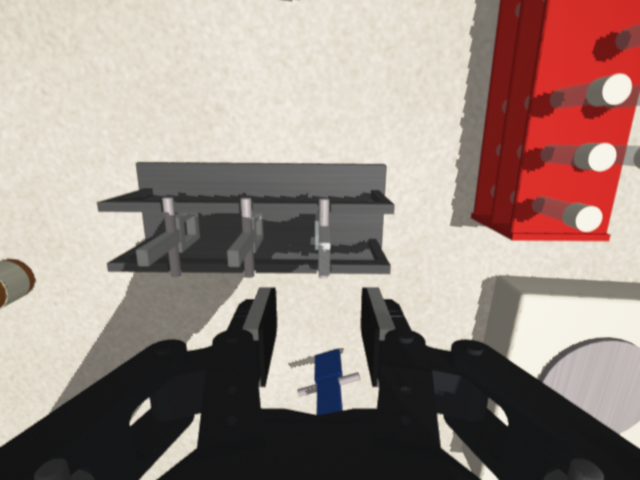

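The wrist view shows the rack with tabs at (155,248), (240,247) and (323,235); the last has a 24 mm wide top and is the loaded one. The blue look-alike is at (330,380), outside the rack. I'll take a settled picture and an enlarged crop to see which side the glass is on.

```bash
python3 w.py w3; python3 - <<'E'
from h import *
P=cloud('w3')
box=(P[...,0]>420)&(P[...,0]<590)&(P[...,1]>-430)&(P[...,1]<-140)
m=(box&(P[...,2]>136)&(P[...,2]<150))
k,l,st,c=cv2.connectedComponentsWithStats(m.astype('uint8'))
for i in range(1,k):
  if st[i,4]>40:
    t=P[l==i];print(st[i],t.mean(0).round(1), cv2.minAreaRect(t[:,:2].astype('float32')))
a=cv2.imread('pics/w3.png')[180:290,270:390];b=cv2.imread('pics/side0.png')[370:450,295:355]
cv2.imwrite('pics/c3.png',np.hstack([cv2.resize(a,(480,440),interpolation=2),cv2.resize(b,(320,440),interpolation=2)]))
print(P[195:285:6,326:345:3,2].round())
E
```

```text
1.4167 [ 510.  -324.6  245. ] [[0.988, 0.153, 0.001], [0.153, -0.988, 0.002], [0.001, -0.002, -1.0]] 0.42427002695126825 [ 32.6  21.   -7.7  98.7   3.1  60.4 -57.3]
[314 237  12  34 406] [ 503.1 -327.2  139.4] ((502.8125915527344, -327.20465087890625), (23.444713592529297, 7.5821919441223145), 8.955460548400879)
[131 244  16  18 235] [ 484.7 -205.5  139. ] ((484.28924560546875, -204.94137573242188), (11.919609069824219, 8.77677059173584), 8.89809513092041)
[223 245  13  18 222] [ 493.7 -266.5  139.2] ((493.42132568359375, -266.3071594238281), (12.226977348327637, 8.093704223632812), 7.225819110870361)
[[ 7.  8.  8.  7.  8.  7.  9.]
 [83. 92. 90. 90. 90. 89. 90.]
 [84. 91. 90. 89. 91. 90. 89.]
 [ 8.  9.  8.  8.  8.  7.  8.]
 [ 8.  8.  8.  8.  8.  8.  7.]
 [ 7.  8.  8.  9.  7.  8.  6.]
 [ 8.  7.  7.  7.  8.  8.  8.]
 [ 7.  8.  6.  8.  7.  9.  7.]
 [ 8.  7.  7.  7.  7.  8.  8.]
 [ 7.  9.  7.  7.  8.  7.  8.]
 [ 8.  8.  7.  8.  8.  9.  8.]
 [89. 90. 90. 89. 89. 89. 90.]
 [90. 90. 90. 90. 90. 89. 89.]
 [-1.  0. -0. -1.  0. -0. -1.]
 [-1.  0. -0. -2.  1.  1.  0.]]
```

View pics/c3.png

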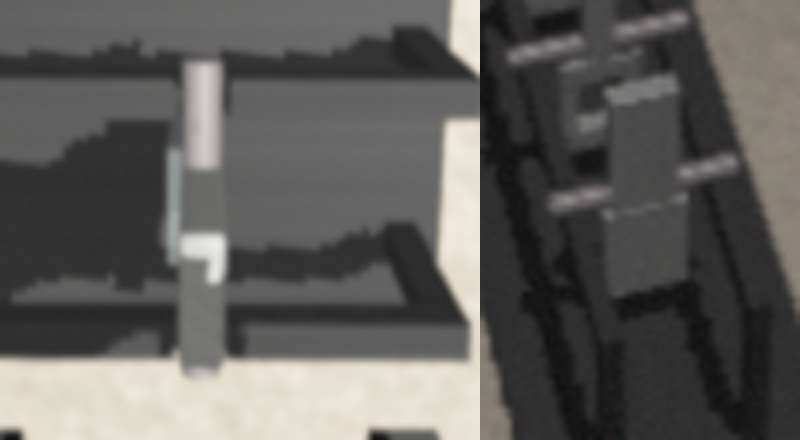

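In the close crop a pale-green glass edge stands out on the left of the loaded plate at about (172,200). Left is the +y side, towards the empties, so the slide faces +y. The side view's -y face is plain; the line there is only the plate's shoulder. I'll descend now and check the glass face by depth while still.

```bash
python3 - <<'E'
from h import *
P=cloud('w3');p=load('w3')['p']
for v in (222,230,238):
    for u in range(306,334,2): print(u,v,P[v,u].round().astype(int),p[v,u])
E
```

```text
306 222 [ 492 -315    6] [49 48 48]
308 222 [ 492 -317    7] [50 50 49]
310 222 [ 493 -319    7] [58 58 57]
312 222 [ 509 -320   77] [130 137 136]
314 222 [ 510 -322   77] [141 148 147]
316 222 [ 514 -323   94] [113 113 111]
318 222 [ 514 -324   94] [132 130 127]
320 222 [ 514 -326   93] [145 141 139]
322 222 [ 515 -327   95] [142 139 137]
324 222 [ 514 -329   92] [123 121 119]
326 222 [ 495 -335    8] [101 100 100]
328 222 [ 495 -337    7] [99 98 98]
330 222 [ 496 -339    8] [99 99 98]
332 222 [ 496 -342    7] [100 100  98]
306 230 [ 483 -316    7] [51 51 51]
308 230 [ 484 -318    7] [51 50 51]
310 230 [ 484 -320    9] [58 58 57]
312 230 [ 503 -321   77] [132 138 138]
314 230 [ 503 -323   76] [136 142 141]
316 230 [ 514 -323  119] [103 104 102]
318 230 [ 514 -324  120] [105 106 103]
320 230 [ 514 -326  119] [106 106 104]
322 230 [ 514 -327  118] [105 106 103]
324 230 [ 515 -329  118] [106 106 104]
326 230 [ 487 -337    8] [102 102 101]
328 230 [ 487 -339    8] [100  99  98]
330 230 [ 487 -341    7] [100  99  99]
332 230 [ 487 -343    7] [100  99  98]
306 238 [ 475 -317    7] [50 50 50]
308 238 [ 475 -319    8] [52 52 51]
310 238 [ 476 -322    9] [91 91 90]
312 238 [ 495 -322   77] [149 154 154]
314 238 [ 513 -322  139] [151 156 154]
316 238 [ 514 -323  139] [157 157 154]
318 238 [ 514 -324  140] [164 165 161]
320 238 [ 514 -326  140] [169 169 166]
322 238 [ 514 -327  139] [171 172 168]
324 238 [ 514 -328  139] [167 167 163]
326 238 [ 478 -338    7] [121 121 119]
328 238 [ 479 -340    9] [98 97 97]
330 238 [ 478 -342    6] [98 97 97]
332 238 [ 479 -344    7] [98 98 97]
```

Call:
step_arm(
  increments=[
    {"slide":[-4,1,-15],"twist":[0,0,0.01],"hand":36},
    {"slide":[-4,1,-50],"twist":[0,0,0.01],"hand":36},
    {"slide":[-4,1,-85],"twist":[0,0,0.01],"hand":36},
    {"slide":[-4,1,-110],"twist":[0,0,0.01],"hand":36},
    {"slide":[-4,1,-124],"twist":[0,0,0.01],"hand":36},
  ],
)

```text
time: 1.88
ee_pos: [500.0, -328.0, 117.8]
ee_rot: [[0.988, 0.154, -0.005], [0.154, -0.988, 0.002], [-0.005, -0.002, -1.0]]
ft_force: [-0.5, 0.8, 0.4]
gripper_width: 0.422
grasp_force: 0.0
```

Call:
step_arm(
  increments=[
    {"slide":[0,0,0],"twist":[0,0,0],"hand":36},
    {"slide":[0,0,0],"twist":[0,0,0],"hand":36},
    {"slide":[0,0,0],"twist":[0,0,0],"hand":36},
  ],
)

```text
time: 2.13
ee_pos: [503.5, -328.5, 122.5]
ee_rot: [[0.988, 0.155, 0.001], [0.155, -0.988, -0.001], [0.001, 0.001, -1.0]]
ft_force: [-0.1, 1.0, -0.3]
gripper_width: 0.42
grasp_force: 0.0
```

Depth confirms it: the glass edge is at y -320 to -323, z 77, proud of the plate on its +y face. Closing now.

Call:
step_arm(
  increments=[
    {"slide":[0,0,0],"twist":[0,0,0],"hand":18},
    {"slide":[0,0,0],"twist":[0,0,0],"hand":10},
    {"slide":[0,0,0],"twist":[0,0,0],"hand":4},
    {"slide":[0,0,0],"twist":[0,0,0],"hand":4},
    {"slide":[0,0,0],"twist":[0,0,0],"hand":4},
  ],
  newtons=50,
)

```text
time: 2.55
ee_pos: [504.1, -327.5, 122.7]
ee_rot: [[0.988, 0.156, 0.002], [0.156, -0.988, -0.001], [0.002, 0.001, -1.0]]
ft_force: [-1.7, 0.7, 6.3]
gripper_width: 0.087
grasp_force: 51.0
```

Call:
step_arm(
  increments=[
    {"slide":[0,0,0],"twist":[0,0,0],"hand":4},
    {"slide":[0,0,3],"twist":[0,0,0],"hand":4},
    {"slide":[0,0,8],"twist":[0,0,0],"hand":4},
    {"slide":[0,0,16],"twist":[0,0,0],"hand":4},
    {"slide":[0,0,28],"twist":[0,0,0],"hand":4},
  ],
)

```text
time: 2.97
ee_pos: [502.7, -326.7, 149.2]
ee_rot: [[0.988, 0.156, -0.002], [0.156, -0.988, 0.001], [-0.002, -0.001, -1.0]]
ft_force: [0.2, -0.1, -1.2]
gripper_width: 0.087
grasp_force: 49.9
```

Call:
step_arm(
  increments=[
    {"slide":[0,0,25],"twist":[0,0,0],"hand":4},
    {"slide":[0,0,60],"twist":[0,0,0],"hand":4},
    {"slide":[0,0,98],"twist":[0,0,0],"hand":4},
    {"slide":[0,0,136],"twist":[0,0,0],"hand":4},
    {"slide":[0,0,172],"twist":[0,0,0],"hand":4},
  ],
)

```text
time: 3.38
ee_pos: [503.2, -327.0, 324.7]
ee_rot: [[0.988, 0.156, 0.001], [0.156, -0.988, -0.001], [0.001, 0.001, -1.0]]
ft_force: [1.2, -0.1, -1.7]
gripper_width: 0.086
grasp_force: 49.8
```

Call:
step_arm(
  increments=[
    {"slide":[0,10,25],"twist":[0,0,0.05],"hand":4},
    {"slide":[4,38,38],"twist":[0,0,0.15],"hand":4},
    {"slide":[8,70,38],"twist":[0,0,0.25],"hand":4},
    {"slide":[12,105,38],"twist":[0,0,0.36],"hand":4},
    {"slide":[16,140,38],"twist":[0,0,0.47],"hand":4},
  ],
)

```text
time: 3.8
ee_pos: [519.2, -185.9, 360.9]
ee_rot: [[0.807, 0.59, 0.002], [0.59, -0.807, -0.001], [0.001, 0.002, -1.0]]
ft_force: [0.7, 0.8, -2.0]
gripper_width: 0.081
grasp_force: 49.8
```

Call:
step_arm(
  increments=[
    {"slide":[4,35,0],"twist":[0,0,0.11],"hand":4},
    {"slide":[8,70,0],"twist":[0,0,0.22],"hand":4},
    {"slide":[12,105,0],"twist":[0,0,0.33],"hand":4},
    {"slide":[16,140,0],"twist":[0,0,0.44],"hand":4},
    {"slide":[20,175,0],"twist":[0,0,0.55],"hand":4},
  ],
)

```text
time: 4.22
ee_pos: [539.0, -10.5, 360.6]
ee_rot: [[0.379, 0.925, 0.001], [0.925, -0.379, -0.001], [-0.0, 0.001, -1.0]]
ft_force: [0.6, -0.1, -1.6]
gripper_width: 0.083
grasp_force: 49.9
```

Call:
step_arm(
  increments=[
    {"slide":[1,30,0],"twist":[0,0,0.1],"hand":4},
    {"slide":[2,50,0],"twist":[0,0,0.2],"hand":4},
    {"slide":[2,60,0],"twist":[0,0,0.3],"hand":4},
    {"slide":[2,60,0],"twist":[0,0,0.39],"hand":4},
    {"slide":[2,60,0],"twist":[0,0,0.39],"hand":4},
  ],
)

```text
time: 4.63
ee_pos: [541.1, 48.9, 360.3]
ee_rot: [[-0.001, 1.0, 0.001], [1.0, 0.001, -0.0], [-0.0, 0.001, -1.0]]
ft_force: [-0.3, -0.9, -1.4]
gripper_width: 0.085
grasp_force: 49.9
```

```bash
python3 w.py w4; python3 - <<'E'
from h import *
snap('side','s4')
P=cloud('w4')
m=(P[...,2]>246)&(P[...,2]<256)&(abs(P[...,0]-543)<60)&(abs(P[...,1]-164)<60)
k,l,st,c=cv2.connectedComponentsWithStats(m.astype('uint8'))
for i in range(1,k):
  if st[i,4]>10: q=P[l==i];print(st[i],q.mean(0).round(1),np.percentile(q,[2,98],0).round(1).tolist())
# carrier
C=cloud('w4');m=(C[...,2]>262)&(C[...,2]<340)&(abs(C[...,0]-541)<45)&(abs(C[...,1]-49)<50)
v,u=np.where(m);print('carrier px',u.min(),u.max(),v.min(),v.max())
for z in range(265,345,8):
  q=C[m&(abs(C[...,2]-z)<4)]
  if len(q):print(z,len(q),q.min(0).round(1),q.max(0).round(1))
b=cv2.imread('pics/s4.png')
r=lambda i,x,y,w,h,s:cv2.resize(i[y:y+h,x:x+w],None,fx=s,fy=s,interpolation=2)
cv2.imwrite('pics/c4.png',np.hstack([r(cv2.imread('pics/w4.png'),170,0,400,480,1.25),r(b,240,70,100,200,3)]))
E
```

```text
4.6333 [541.1  48.9 360.3] [[-0.001, 1.0, 0.001], [1.0, 0.001, -0.0], [-0.0, 0.001, -1.0]] 0.08464531351317321 [ 14.5  12.1 -30.9  96.9   6.5  72.7 -17.7]
[284   0  17  18 250] [525.3 188.9 249.6] [[521.2, 185.0, 246.1], [529.1, 193.5, 252.8]]
[334   0  15  20 247] [553.6 188.7 249.7] [[550.1, 184.7, 246.2], [557.4, 193.3, 253.2]]
[287  93  15  32 410] [525.  134.1 249.8] [[521.1, 125.2, 246.2], [528.9, 142.5, 253.1]]
[332  94  15  31 389] [553.5 134.  250. ] [[549.6, 125.3, 246.2], [557.3, 142.6, 253.2]]
carrier px 304 326 220 285
273 10 [533.   59.1 272.5] [534.8  59.8 277. ]
281 13 [533.2  59.2 277.1] [535.1  59.8 284.4]
289 16 [533.4  59.2 285.2] [535.2  59.8 292.8]
297 20 [533.1  59.2 293.1] [535.4  60.1 300.6]
305 22 [533.4  59.4 301.3] [535.6  59.7 308.3]
313 162 [533.2  43.3 309.6] [535.8  60.  315.4]
321 35 [536.5  62.  320.3] [544.1  80.3 325. ]
329 821 [536.5  58.  325. ] [544.2  80.3 332.9]
337 99 [536.3  58.1 333.1] [544.   59.6 339.9]
```

View pics/c4.png

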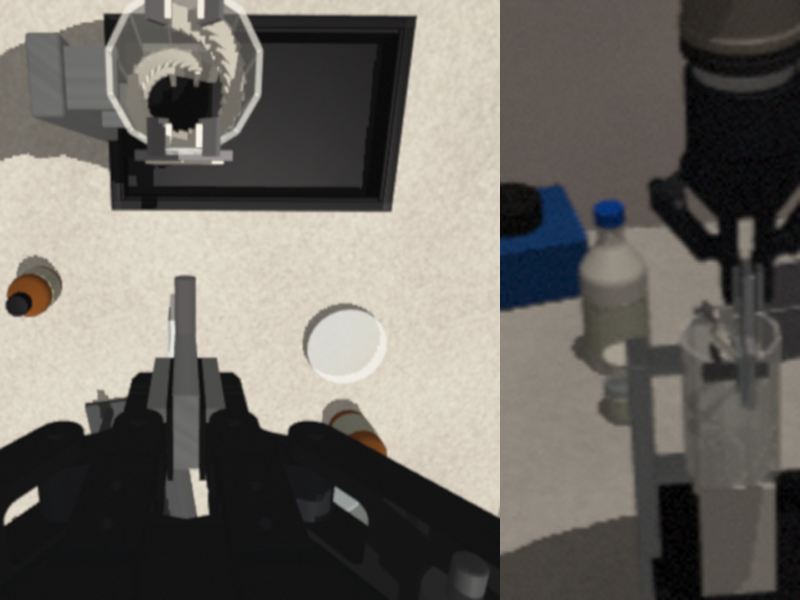

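The wrist crop shows the carrier at (185,370) with its glass on the left, -x, towards the column, as needed. The lips are at (190,10) and (190,140). Measured with the same camera, the pin centre is (540.3, 47.3) and the mouth (539.3, 163.9). I'll move above the mouth and check again.

Call:
step_arm(
  increments=[
    {"slide":[0,15,0],"twist":[0,0,0],"hand":4},
    {"slide":[0,45,0],"twist":[0,0,0],"hand":4},
    {"slide":[-1,80,0],"twist":[0,0,0],"hand":4},
    {"slide":[-1,106,0],"twist":[0,0,0],"hand":4},
    {"slide":[-1.3,117.3,0],"twist":[0,0,0],"hand":4},
  ],
)

```text
time: 5.15
ee_pos: [539.3, 169.0, 359.9]
ee_rot: [[0.003, 1.0, 0.0], [1.0, -0.003, 0.002], [0.002, 0.0, -1.0]]
ft_force: [-1.0, -0.1, -1.2]
gripper_width: 0.085
grasp_force: 49.9
```

Call:
step_arm(
  increments=[
    {"slide":[0,0,-15],"twist":[0,0,0],"hand":4},
    {"slide":[0,0,-15],"twist":[0,0,0],"hand":4},
    {"slide":[0,0,-15],"twist":[0,0,0],"hand":4},
    {"slide":[0,0,-15],"twist":[0,0,0],"hand":4},
    {"slide":[0,0,-15],"twist":[0,0,0],"hand":4},
  ],
)

```text
time: 5.57
ee_pos: [540.7, 164.0, 345.0]
ee_rot: [[0.007, 1.0, 0.001], [1.0, -0.007, -0.0], [-0.0, 0.001, -1.0]]
ft_force: [-0.0, 0.3, -2.1]
gripper_width: 0.085
grasp_force: 49.8
```

```bash
python3 w.py w5; python3 - <<'E'
from h import *
P=cloud('w5')
m=(P[...,2]>246)&(P[...,2]<256)&(abs(P[...,0]-543)<60)&(abs(P[...,1]-164)<60)
k,l,st,c=cv2.connectedComponentsWithStats(m.astype('uint8'))
for i in range(1,k):
  if st[i,4]>10: q=P[l==i];print(st[i],q.mean(0).round(1),np.percentile(q,[2,98],0).round(1).tolist())
m=(P[...,2]>300)&(P[...,2]<335)&(abs(P[...,0]-541)<25)&(P[...,1]>176)&(P[...,1]<205)
q=P[m]
for a in range(176,200,3):
  t=q[abs(q[:,1]-a)<1.5]
  if len(t): print(a,len(t),t.min(0).round(1),np.median(t,0).round(1),t.max(0).round(1))
E
```

```text
5.5667 [540.7 164.  345. ] [[0.007, 1.0, 0.001], [1.0, -0.007, -0.0], [-0.0, 0.001, -1.0]] 0.08485250783834182 [  4.6  15.5 -34.1  95.4   9.1  71.9 -31.7]
[287 187  15  30 378] [525.1 194.2 249.9] [[521.4, 185.5, 246.2], [528.9, 202.9, 253.1]]
[332 187  15  30 377] [553.7 194.1 249.8] [[550.1, 185.3, 246.2], [557.4, 202.8, 252.8]]
[290 276  14  22 141] [524.4 139.4 249.9] [[521.1, 131.5, 246.3], [529.0, 143.4, 253.1]]
[332 276  14  15 110] [553.5 140.6 249.6] [[549.8, 136.4, 246.1], [556.9, 143.2, 252.7]]
176 48 [536.2 176.1 309.8] [540.5 176.8 313.1] [543.8 177.5 314.7]
179 108 [536.2 177.5 309.4] [540.  179.  312.9] [543.8 180.5 314.7]
182 104 [536.3 180.5 310. ] [540.  182.  312.9] [543.8 183.5 314.4]
185 103 [536.3 183.5 310.1] [540.  185.1 313. ] [543.8 186.5 314.7]
188 109 [536.3 186.5 309.5] [540.1 188.  313. ] [543.8 189.5 315.2]
191 107 [536.4 189.5 310.1] [540.1 191.  312.8] [543.8 192.5 315.1]
194 149 [536.4 192.5 305.5] [540.1 194.6 312.4] [543.8 195.5 315.1]
197 6 [536.5 195.5 308.9] [539.9 195.6 311. ] [542.8 195.7 313.7]
```

Pin centre is at (540.0, 162.6) and the mouth at (539.4, 164.1), and the pin is level. Shift (-0.6, +1.5), then lower.

Call:
step_arm(
  increments=[
    {"slide":[-0.6,1.5,0],"twist":[0,0,0],"hand":4},
    {"slide":[-0.6,1.5,-10],"twist":[0,0,0],"hand":4},
    {"slide":[-0.6,1.5,-25],"twist":[0,0,0],"hand":4},
    {"slide":[-0.6,1.5,-38],"twist":[0,0,0],"hand":4},
    {"slide":[-0.6,1.5,-45],"twist":[0,0,0],"hand":4},
  ],
)

```text
time: 6.03
ee_pos: [538.7, 166.2, 297.2]
ee_rot: [[0.004, 1.0, -0.002], [1.0, -0.004, -0.001], [-0.001, -0.002, -1.0]]
ft_force: [-0.3, -0.2, -1.7]
gripper_width: 0.083
grasp_force: 49.8
```

Call:
step_arm(
  increments=[
    {"slide":[0,0,-5],"twist":[0,0,0],"hand":4},
    {"slide":[0,0,-10],"twist":[0,0,0],"hand":4},
    {"slide":[0,0,-14],"twist":[0,0,0],"hand":4},
    {"slide":[0,0,-17],"twist":[0,0,0],"hand":4},
    {"slide":[0,0,-20],"twist":[0,0,0],"hand":4},
  ],
)

```text
time: 6.45
ee_pos: [539.7, 166.8, 279.4]
ee_rot: [[0.004, 1.0, 0.001], [1.0, -0.004, 0.0], [0.0, 0.001, -1.0]]
ft_force: [-0.8, 0.4, -1.4]
gripper_width: 0.086
grasp_force: 49.8
```

Call:
step_arm(
  increments=[
    {"slide":[0,0,0],"twist":[0,0,0],"hand":4},
    {"slide":[0,0,0],"twist":[0,0,0],"hand":4},
    {"slide":[0,0,0],"twist":[0,0,0],"hand":4},
    {"slide":[0,0,0],"twist":[0,0,0],"hand":4},
  ],
)

```text
time: 6.78
ee_pos: [539.7, 166.8, 279.6]
ee_rot: [[0.004, 1.0, 0.001], [1.0, -0.004, 0.0], [0.0, 0.001, -1.0]]
ft_force: [-0.0, -0.7, -1.5]
gripper_width: 0.085
grasp_force: 49.8
```

Call:
step_arm(
  increments=[
    {"slide":[0.4,-1.3,0],"twist":[0,0,0],"hand":4},
    {"slide":[0.4,-1.3,-3],"twist":[0,0,0],"hand":4},
    {"slide":[0.4,-1.3,-7],"twist":[0,0,0],"hand":4},
    {"slide":[0.4,-1.3,-11],"twist":[0,0,0],"hand":4},
    {"slide":[0.4,-1.3,-14],"twist":[0,0,0],"hand":4},
  ],
)

```text
time: 7.2
ee_pos: [539.7, 165.2, 264.6]
ee_rot: [[0.004, 1.0, -0.001], [1.0, -0.004, -0.0], [-0.0, -0.001, -1.0]]
ft_force: [-0.4, -0.4, -1.2]
gripper_width: 0.085
grasp_force: 49.8
```

Call:
step_arm(
  increments=[
    {"slide":[0,0,0],"twist":[0,0,0],"hand":4},
    {"slide":[0,0,0],"twist":[0,0,0],"hand":4},
    {"slide":[0,0,0],"twist":[0,0,0],"hand":4},
    {"slide":[0,0,0],"twist":[0,0,0],"hand":4},
  ],
)

```text
time: 7.53
ee_pos: [540.0, 165.5, 265.5]
ee_rot: [[0.004, 1.0, 0.0], [1.0, -0.004, 0.0], [0.0, 0.0, -1.0]]
ft_force: [0.5, -0.4, -1.3]
gripper_width: 0.08
grasp_force: 49.8
```

```bash
python3 w.py w6; python3 - <<'E'
from h import *
snap('scene','sc6')
r=lambda f,x,y,w,h,s:cv2.resize(cv2.imread(f)[y:y+h,x:x+w],None,fx=s,fy=s,interpolation=2)
cv2.imwrite('pics/c6.png',np.hstack([r('pics/w6.png',220,140,200,250,2),r('pics/sc6.png',310,130,100,125,4)[:500]]))
E
```

```text
7.5333 [540.  165.5 265.5] [[0.004, 1.0, 0.0], [1.0, -0.004, 0.0], [0.0, 0.0, -1.0]] 0.0796022623149754 [  3.7  19.2 -33.6 101.4  11.8  63.  -34.1]
```

View pics/c6.png

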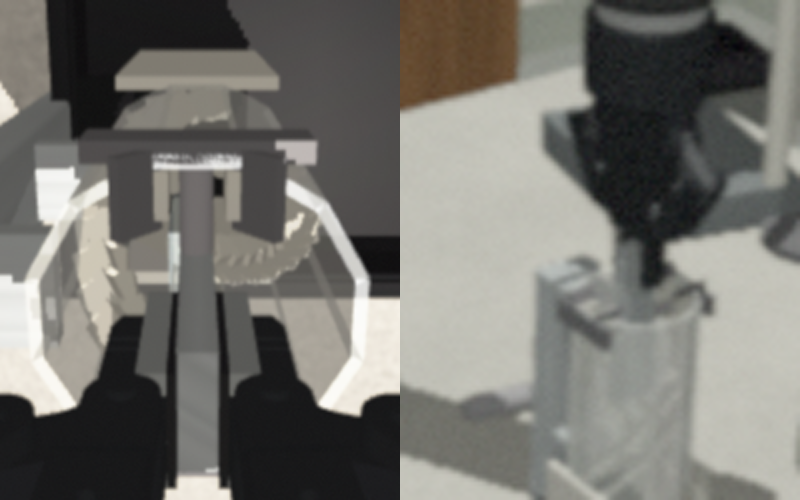

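The pin, at (197,215) in the crop, sits inside the slot between the guide walls with no contact force, and the glass is at its left (-x). Releasing.

Call:
step_arm(
  increments=[
    {"slide":[0,0,0],"twist":[0,0,0],"hand":40},
    {"slide":[0,0,0],"twist":[0,0,0],"hand":40},
    {"slide":[0,0,0],"twist":[0,0,0],"hand":40},
    {"slide":[0,0,0],"twist":[0,0,0],"hand":40},
    {"slide":[0,0,0],"twist":[0,0,0],"hand":40},
  ],
)

```text
time: 8.05
ee_pos: [540.0, 165.4, 265.5]
ee_rot: [[0.004, 1.0, 0.0], [1.0, -0.004, 0.0], [0.0, 0.0, -1.0]]
ft_force: [0.4, 0.4, 0.2]
gripper_width: 0.468
grasp_force: 0.0
```

Call:
step_arm(
  increments=[
    {"slide":[0,0,10],"twist":[0,0,0],"hand":40},
    {"slide":[0,0,35],"twist":[0,0,0],"hand":40},
    {"slide":[0,0,65],"twist":[0,0,0],"hand":40},
    {"slide":[0,0,90],"twist":[0,0,0],"hand":40},
    {"slide":[0,0,100],"twist":[0,0,0],"hand":40},
  ],
)

```text
time: 8.47
ee_pos: [541.1, 166.3, 370.0]
ee_rot: [[0.004, 1.0, 0.006], [1.0, -0.004, 0.002], [0.002, 0.006, -1.0]]
ft_force: [0.4, 0.4, 0.8]
gripper_width: 0.465
grasp_force: 0.0
```

```bash
python3 w.py w7; python3 - <<'E'
from h import *
snap('scene','sc7');snap('side','sd7')
r=lambda f,x,y,w,h,s:cv2.resize(cv2.imread(f)[y:y+h,x:x+w],None,fx=s,fy=s,interpolation=2)
cv2.imwrite('pics/c7.png',np.vstack([np.hstack([r('pics/sc7.png',310,180,133,160,3)[:400,:399],r('pics/sd7.png',275,155,133,133,3)[:400]]),cv2.resize(np.hstack([r('pics/sc7.png',140,270,133,67,3)[:200],r('pics/sd7.png',275,325,133,67,3)[:200]]),(798,200))]))
E
```

```text
8.4667 [541.1 166.3 370. ] [[0.004, 1.0, 0.006], [1.0, -0.004, 0.002], [0.002, 0.006, -1.0]] 0.46473816637155363 [  4.7  14.6 -34.4  93.3   8.5  74.5 -31.2]Traceback (most recent call last):
  File "<stdin>", line 4, in <module>
    return _nx.concatenate(arrs, 1, dtype=dtype, casting=casting)
           ~~~~~~~~~~~~~~~^^^^^^^^^^^^^^^^^^^^^^^^^^^^^^^^^^^^^^^
ValueError: all the input array dimensions except for the concatenation axis must match exactly, but along dimension 0, the array at index 0 has size 400 and the array at index 1 has size 399
```

```bash
python3 - <<'E'
from h import *
snap('scene','sc8');snap('side','sd8')
r=lambda f,x,y,w,h:cv2.resize(cv2.imread(f)[y:y+h,x:x+w],(w*3,h*3),interpolation=2)
cv2.imwrite('pics/c8.png',np.vstack([np.hstack([r('pics/sc8.png',315,200,133,133),r('pics/sd8.png',275,160,133,133)]),np.hstack([r('pics/sc8.png',140,270,133,67),r('pics/sd8.png',275,325,133,67)])]))
for f,g in (('sc7','sc8'),('sd7','sd8')):
    A=load(f)['p'].astype(int);B=load(g)['p'].astype(int);print((abs(A-B).sum(-1)[180:330,300:460]>60).sum())
P=cloud('sd8');p=load('sd8')['p'];m=(P[...,0]>575)&(P[...,0]<725)&(abs(P[...,1]-164)<65)&(P[...,2]>11)&(P[...,2]<60)
q=P[m];print(len(q),np.percentile(q,[2,50,98],0).round(), cv2.minAreaRect(q[:,:2].astype('float32')))
E
```

```text
16
2
81 [[576. 143.  11.]
 [586. 162.  21.]
 [706. 229.  46.]] ((646.8701171875, 185.63177490234375), (142.7855682373047, 86.35633850097656), 0.28349199891090393)
```

View pics/c8.png

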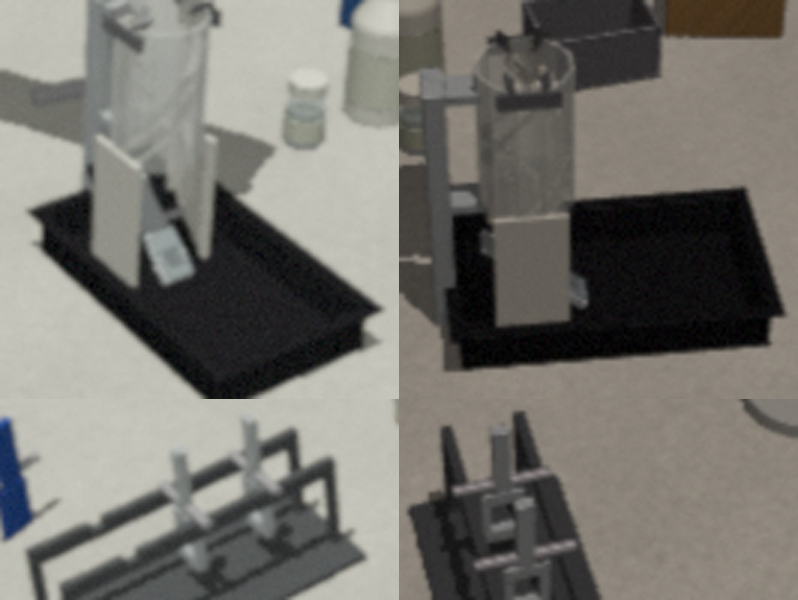

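The loaded carrier is out of the tube's foot with its slide up, at (165,250) in the scene crop, and both empties still hang. I'll check whether it lies flat or is leaning.

```bash
python3 - <<'E'
from h import *
P=cloud('sd8');p=load('sd8')['p'];Q=cloud('sc8');pq=load('sc8')['p']
for v in range(234,264,3):
  for u in list(range(299,308,2))+list(range(330,340,2)):
    if p[v,u].sum()>130 and np.isfinite(P[v,u,0]): print('sd',u,v,P[v,u].round().astype(int),p[v,u])
for v in range(260,298,4):
  for u in range(360,384,4):
    if pq[v,u].sum()>130: print('sc',u,v,Q[v,u].round().astype(int),pq[v,u])
E
```

```text
sd 305 234 [513 196  66] [65 63 57]
sd 307 234 [513 125 123] [115 111 102]
sd 330 234 [568 126 117] [98 94 88]
sd 303 237 [507 173  76] [64 62 63]
sd 305 237 [512 172  77] [55 53 52]
sd 307 237 [513 121 118] [99 92 88]
sd 330 237 [568 125 109] [96 91 84]
sd 303 240 [506 162  76] [56 54 55]
sd 305 240 [510 159  78] [61 59 59]
sd 307 240 [513 123 107] [92 87 81]
sd 330 240 [568 123 101] [97 93 86]
sd 303 243 [505 152  75] [77 78 76]
sd 305 243 [510 151  74] [64 64 62]
sd 307 243 [512 118 102] [95 90 84]
sd 330 243 [568 120  94] [99 93 87]
sd 307 246 [512 122  89] [91 86 82]
sd 330 246 [568 123  83] [99 93 87]
sd 307 249 [512 123  79] [82 78 73]
sd 330 249 [569 128  69] [98 94 87]
sd 307 252 [512 128  65] [74 71 67]
sd 330 252 [568 126  61] [97 92 86]
sd 332 252 [578 167  24] [76 76 76]
sd 334 252 [584 170  22] [58 60 62]
sd 307 255 [516 190   2] [71 70 64]
sd 330 255 [568 123  53] [96 92 86]
sd 332 255 [577 153  27] [76 77 76]
sd 334 255 [582 155  25] [73 74 75]
sd 336 255 [587 159  21] [74 76 77]
sd 307 258 [515 175   4] [72 68 64]
sd 330 258 [568 122  44] [99 94 88]
sd 332 258 [576 1
[... 1340 characters left out ...]
52 150]
sc 368 280 [565 159  36] [154 163 162]
sc 372 280 [571 167  36] [151 160 159]
sc 380 280 [561 202  16] [106 106 100]
sc 360 284 [574 127  41] [126 127 119]
sc 364 284 [557 153  20] [101 106 103]
sc 368 284 [574 153  30] [143 151 149]
sc 372 284 [576 164  27] [122 129 129]
sc 376 284 [583 171  29] [137 144 143]
sc 380 284 [562 202   4] [65 65 61]
sc 360 288 [572 129  26] [123 124 116]
sc 368 288 [576 152  20] [160 166 163]
sc 372 288 [587 156  25] [128 136 136]
sc 376 288 [585 171  18] [147 153 152]
sc 360 292 [570 131  11] [117 118 109]
sc 368 292 [575 154   5] [117 121 119]
sc 372 292 [595 150  19] [140 148 147]
sc 376 292 [590 167  10] [95 98 96]
sc 360 296 [574 129   2] [51 52 49]
```

It leans at about 35°, foot at (590,158,15) and tab at (506,155,77). I'll wait to see whether it is still sliding.

Call:
step_arm(
  increments=[
    {"slide":[0,0,0],"twist":[0,0,0],"hand":40},
    {"slide":[0,0,0],"twist":[0,0,0],"hand":40},
    {"slide":[0,0,0],"twist":[0,0,0],"hand":40},
    {"slide":[0,0,0],"twist":[0,0,0],"hand":40},
    {"slide":[0,0,0],"twist":[0,0,0],"hand":40},
  ],
)

```text
time: 9.13
ee_pos: [539.9, 165.4, 365.0]
ee_rot: [[0.004, 1.0, -0.0], [1.0, -0.004, -0.0], [-0.0, -0.0, -1.0]]
ft_force: [0.6, 0.7, -0.3]
gripper_width: 0.473
grasp_force: 0.0
```

```bash
python3 - <<'E'
from h import *
snap('scene','sc9');snap('side','sd9');snap('wrist','w9')
for f,g in (('sc8','sc9'),('sd8','sd9')):
    A=load(f)['p'].astype(int);B=load(g)['p'].astype(int);m=(abs(A-B).sum(-1)>60);m[:180]=0;v,u=np.where(m);print(g,len(u),[(a,b) for a,b in zip(u,v)][:30])
W=cloud('w9');p=load('w9')['p']
m=(W[...,2]>5)&(W[...,2]<120)&(W[...,0]>480)&(W[...,0]<620)&(abs(W[...,1]-160)<35)&(p.sum(-1)>200)
v,u=np.where(m);print(len(u),u.min() if len(u) else 0,u.max() if len(u) else 0)
q=W[m]
for a in range(490,620,8):
  t=q[abs(q[:,0]-a)<4]
  if len(t): print(a,len(t),np.percentile(t,[5,50,95],0).round().astype(int).tolist())
E
```

```text
sc9 4 [(np.int64(319), np.int64(241)), (np.int64(391), np.int64(270)), (np.int64(363), np.int64(311)), (np.int64(289), np.int64(354))]
sd9 10 [(np.int64(322), np.int64(181)), (np.int64(275), np.int64(215)), (np.int64(234), np.int64(234)), (np.int64(231), np.int64(235)), (np.int64(279), np.int64(245)), (np.int64(257), np.int64(248)), (np.int64(182), np.int64(254)), (np.int64(150), np.int64(265)), (np.int64(207), np.int64(269)), (np.int64(169), np.int64(284))]
1181 272 379
490 6 [[488, 174, 79], [491, 174, 82], [493, 174, 83]]
498 7 [[494, 173, 73], [497, 173, 76], [500, 175, 78]]
506 11 [[507, 128, 63], [508, 140, 64], [509, 145, 66]]
514 46 [[511, 128, 55], [515, 128, 69], [518, 142, 117]]
522 79 [[519, 128, 49], [522, 128, 75], [525, 135, 117]]
530 146 [[527, 128, 52], [530, 140, 75], [534, 157, 119]]
538 137 [[535, 128, 44], [539, 140, 50], [541, 159, 75]]
546 229 [[542, 128, 42], [546, 140, 47], [550, 158, 115]]
554 61 [[550, 127, 15], [553, 128, 45], [557, 143, 120]]
562 50 [[558, 127, 8], [562, 128, 27], [565, 188, 51]]
570 27 [[566, 128, 5], [569, 130, 6], [573, 188, 26]]
578 21 [[574, 180, 5], [579, 185, 6], [581, 194, 7]]
586 46 [[583, 162, 5], [588, 180, 6], [590, 193, 17]]
594 66 [[591, 155, 5], [594, 173, 5], [598, 193, 6]]
602 74 [[598, 137, 5], [602, 164, 5], [605, 192, 6]]
610 103 [[607, 129, 5], [610, 161, 5], [614, 189, 6]]
618 71 [[615, 127, 5], [618, 165, 5], [619, 192, 6]]
```

It is at rest. I'll compare its slope with the ramp's, to tell lying on the ramp from being caught.

```bash
python3 - <<'E'
from h import *
for f in('w9','sc9','sd9'):
  P=cloud(f);p=load(f)['p'].sum(-1)
  print(f)
  for a in range(484,622,8):
    o=[]
    for lo,hi in((130,142),(146,158),(158,172),(174,186),(188,200)):
      m=(abs(P[...,0]-a)<4)&(P[...,1]>lo)&(P[...,1]<hi)&(P[...,2]<100)&(P[...,2]>0)
      o.append(f"{m.sum():3d}:{np.median(P[m][:,2]) if m.any() else -1:4.0f}/{np.median(p[m]) if m.any() else 0:3.0f}")
    print(a,*o)
r=lambda f,x,y,w,h:cv2.resize(cv2.imread(f)[y:y+h,x:x+w],(w*6,h*6),interpolation=2)
w=cv2.imread('pics/w9.png')[100:400,220:430]
c=np.hstack([r('pics/sc9.png',340,235,60,75),cv2.resize(w,(420,450),interpolation=2)])
cv2.imwrite('pics/c9.png',np.clip(c.astype(float)*1.8,0,255))
E
```

```text
w9
484   0:  -1/  0   0:  -1/  0   6:  41/ 96  27:  41/ 51  60:  21/ 52
492   0:  -1/  0   0:  -1/  0   0:  -1/  0  77:  81/ 49 115:  79/ 48
500   0:  -1/  0   0:  -1/  0   0:  -1/  0  18:  75/ 89  94:  72/ 50
508  42:  63/ 61   1:  63/238   0:  -1/  0   0:  -1/  0  45:  66/ 83
516  66:  56/ 48   0:  -1/  0   0:  -1/  0   0:  -1/  0  20:  58/180
524  52:  48/ 51   5:  59/250   0:  -1/  0   0:  -1/  0   0:  -1/  0
532  80:  41/102  44:  56/324   3:  59/402   0:  -1/  0   0:  -1/  0
540  55:  45/287  58:  49/320  16:  50/328   0:  -1/  0   0:  -1/  0
548  83:  45/260  45:  44/324  13:  44/332   0:  -1/  0   0:  -1/  0
556  33:  16/ 52   1:  39/396   0:  -1/  0   0:  -1/  0   0:  -1/  0
564  24:   8/ 86   0:  -1/  0   0:  -1/  0   4:   5/225   3:   9/204
572  12:   4/223   0:  -1/  0   0:  -1/  0  22:   5/220   1:   8/249
580   0:  -1/  0   0:  -1/  0   1:  17/404  30:   5/218  41:   5/217
588   0:  -1/  0   4:   5/265  34:   5/273  41:   5/220  54:   5/217
596   3:   5/402  45:   4/229  66:   5/227  54:   5/223  54:   5/219
604  36:   5/236  51:   5/230  66:   4/228  54:   5/224  54:  
[... 2054 characters left out ...]
/  0   0:  -1/  0   0:  -1/  0
564   1:  24/283   0:  -1/  0   0:  -1/  0   0:  -1/  0   0:  -1/  0
572   2:   8/100   1:   6/108   0:  -1/  0   0:  -1/  0   0:  -1/  0
580   9:   5/ 38  23:  17/225   8:  23/218   0:  -1/  0   1:   6/152
588   7:   6/ 32  14:  13/199   9:  17/223   1:  18/142   5:   5/ 65
596   7:   6/ 36  13:   4/ 39  12:   5/ 47  10:   5/ 50   9:   5/ 43
604   7:   5/ 43  10:   5/ 44  11:   6/ 38   8:   6/ 43   8:   3/ 40
612   7:   6/ 41  12:   6/ 41  13:   5/ 38  11:   5/ 39  11:   5/ 37
620   5:   7/ 39  12:   5/ 44   8:   5/ 37   9:   5/ 35  11:   5/ 40[ WARN:0@1.193] global loadsave.cpp:1063 imwrite_ Unsupported depth image for selected encoder is fallbacked to CV_8U.
```

View pics/c9.png

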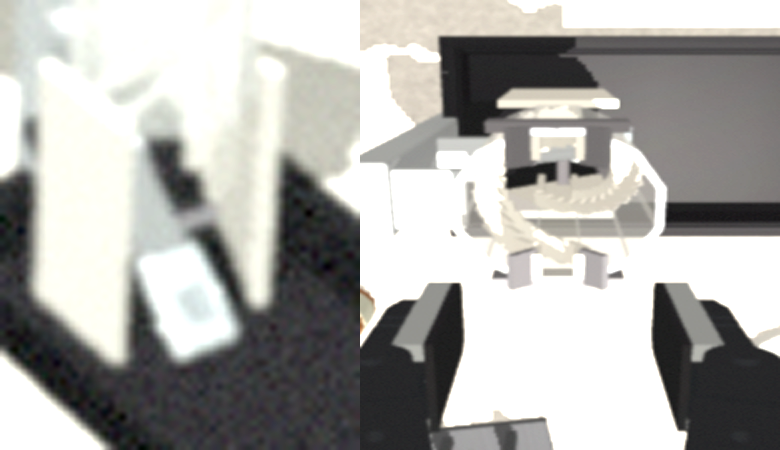

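The ramp, from its dark points, runs at 45° from z 79 at x=492 to the floor at x≈568. The carrier leans at about 36°: its foot is on the floor at x≈590 and its tab tip is still caught on the ramp by friction. Both views show the slide up and everything else in place. It isn't properly lying in the tray, so I'll draw it out by the plate's edges at the foot with the tool tilted clear of the tube. First I'll go in front of the tray, turn, tilt and look.

Call:
step_arm(
  increments=[
    {"slide":[10,0,0],"twist":[0,0,-0.06],"hand":40},
    {"slide":[35,0,0],"twist":[0,0,-0.18],"hand":40},
    {"slide":[65,0,0],"twist":[0,0,-0.3],"hand":40},
    {"slide":[95,0,0],"twist":[0,0,-0.42],"hand":40},
    {"slide":[120,0,0],"twist":[0,0,-0.54],"hand":40},
  ],
)

```text
time: 9.7
ee_pos: [661.7, 164.9, 365.0]
ee_rot: [[0.523, 0.852, 0.0], [0.852, -0.523, -0.0], [-0.0, 0.001, -1.0]]
ft_force: [0.1, 0.3, 1.3]
gripper_width: 0.467
grasp_force: 0.0
```

Call:
step_arm(
  increments=[
    {"slide":[20,0,0],"twist":[0,0,-0.12],"hand":40},
    {"slide":[40,0,0],"twist":[0,0,-0.24],"hand":40},
    {"slide":[50,0,0],"twist":[0,0,-0.36],"hand":40},
    {"slide":[50,0,0],"twist":[0,0,-0.48],"hand":40},
    {"slide":[50,0,0],"twist":[0,0,-0.6],"hand":40},
  ],
)

```text
time: 10.12
ee_pos: [710.6, 165.3, 364.4]
ee_rot: [[0.913, 0.408, -0.001], [0.408, -0.913, -0.0], [-0.001, -0.0, -1.0]]
ft_force: [-1.7, 0.6, 0.1]
gripper_width: 0.466
grasp_force: 0.0
```

Call:
step_arm(
  increments=[
    {"slide":[0,0,0],"twist":[0,0,-0.12],"hand":40},
    {"slide":[0,0,-15],"twist":[0,0,-0.24],"hand":40},
    {"slide":[0,0,-45],"twist":[0,0,-0.36],"hand":40},
    {"slide":[0,0,-80],"twist":[0,0,-0.427],"hand":40},
    {"slide":[0,0,-115],"twist":[0,0,-0.427],"hand":40},
  ],
)

```text
time: 10.53
ee_pos: [710.2, 165.6, 249.9]
ee_rot: [[1.0, -0.004, 0.002], [-0.004, -1.0, 0.0], [0.002, -0.0, -1.0]]
ft_force: [0.8, 1.1, 0.5]
gripper_width: 0.463
grasp_force: 0.0
```

Call:
step_arm(
  increments=[
    {"slide":[0,0,-15],"twist":[0,0.12,0],"hand":40},
    {"slide":[0,0,-30],"twist":[0,0.24,0],"hand":40},
    {"slide":[0,0,-45],"twist":[0,0.36,0],"hand":40},
    {"slide":[0,0,-50],"twist":[0,0.48,0],"hand":40},
    {"slide":[0,0,-50],"twist":[0,0.6,0],"hand":40},
  ],
)

```text
time: 10.95
ee_pos: [709.6, 165.0, 199.2]
ee_rot: [[0.821, -0.0, -0.57], [-0.0, -1.0, -0.0], [-0.57, 0.0, -0.821]]
ft_force: [0.6, 1.2, -0.3]
gripper_width: 0.467
grasp_force: 0.0
```

```bash
python3 w.py w10; python3 - <<'E'
from h import *
P=cloud('w10');p=load('w10')['p'].sum(-1)
m=(P[...,0]>480)&(P[...,0]<625)&(abs(P[...,1]-164)<45)&(P[...,2]<140)&(P[...,2]>1)
for z in range(6,100,6):
  q=P[m&(abs(P[...,2]-z)<3)&(P[...,1]>132)&(P[...,1]<197)&(p>300)]
  if len(q)>3: print('z',z,len(q),np.percentile(q,[3,50,97],0).round().astype(int).tolist())
E
```

```text
10.95 [709.6 165.  199.2] [[0.821, -0.0, -0.57], [-0.0, -1.0, -0.0], [-0.57, 0.0, -0.821]] 0.4672219596388017 [  -9.1   56.4  -13.5   50.    -0.   107.5 -110. ]
z 6 7 [[569, 145, 4], [573, 145, 5], [578, 145, 5]]
z 12 78 [[583, 147, 11], [586, 160, 14], [588, 175, 15]]
z 18 278 [[577, 147, 15], [583, 161, 18], [587, 175, 21]]
z 24 181 [[569, 146, 21], [576, 160, 23], [581, 175, 27]]
z 30 213 [[540, 146, 27], [567, 160, 31], [572, 175, 33]]
z 36 283 [[553, 147, 33], [561, 161, 36], [566, 175, 39]]
z 42 338 [[532, 140, 39], [550, 161, 41], [558, 182, 45]]
z 48 354 [[539, 135, 45], [543, 162, 47], [547, 191, 50]]
z 54 203 [[530, 150, 51], [535, 161, 54], [539, 172, 57]]
z 60 230 [[524, 138, 57], [528, 161, 60], [551, 193, 63]]
z 66 314 [[517, 134, 63], [523, 162, 66], [552, 195, 69]]
z 72 315 [[509, 134, 69], [516, 161, 72], [552, 195, 75]]
z 78 139 [[509, 132, 75], [551, 161, 78], [552, 196, 81]]
z 84 121 [[531, 133, 81], [551, 188, 84], [552, 197, 87]]
z 90 138 [[531, 133, 87], [551, 187, 90], [552, 196, 93]]
z 96 116 [[549, 132, 93], [551, 140, 96], [552, 196, 99]]
```

The wrist measurement gives plate y 146 to 175.5 (centre 160.8), foot at x≈588 and slope ≈39°. I'll approach along the tilted axis in two stages.

Call:
step_arm(
  increments=[
    {"slide":[-12,-4.5,-18],"twist":[0,0,0],"hand":40},
    {"slide":[-35,-4.5,-50],"twist":[0,0,0],"hand":40},
    {"slide":[-58,-4.5,-84],"twist":[0,0,0],"hand":40},
    {"slide":[-78,-4.5,-112],"twist":[0,0,0],"hand":40},
    {"slide":[-87,-4.5,-126],"twist":[0,0,0],"hand":40},
  ],
)

```text
time: 11.42
ee_pos: [618.8, 160.5, 70.9]
ee_rot: [[0.823, 0.001, -0.569], [0.0, -1.0, -0.002], [-0.569, 0.001, -0.823]]
ft_force: [0.6, 0.2, 0.2]
gripper_width: 0.468
grasp_force: 0.0
```

Call:
step_arm(
  increments=[
    {"slide":[0,0,0],"twist":[0,0,0],"hand":40},
    {"slide":[0,0,0],"twist":[0,0,0],"hand":40},
    {"slide":[0,0,0],"twist":[0,0,0],"hand":40},
  ],
)

```text
time: 11.67
ee_pos: [624.7, 161.1, 75.8]
ee_rot: [[0.827, -0.001, -0.562], [-0.0, -1.0, 0.001], [-0.562, -0.001, -0.827]]
ft_force: [0.7, -0.3, 0.4]
gripper_width: 0.469
grasp_force: 0.0
```

```bash
python3 w.py w11; python3 - <<'E'
from h import *
P=cloud('w11');p=load('w11')['p'].sum(-1)
m=(P[...,0]>560)&(P[...,0]<605)&(abs(P[...,1]-161)<20)&(P[...,2]<40)&(P[...,2]>7)&(p>200)
for x in range(566,600,3):
  q=P[m&(abs(P[...,0]-x)<1.5)]
  if len(q)>3: print(x,len(q),np.percentile(q,[3,50,97],0).round(1).tolist())
for X in ([573,146],[573,175]): pass
R=(P[...,0]>540)&(P[...,0]<600)&(P[...,2]>60)&(P[...,2]<110)&((abs(P[...,1]-128)<6)|(abs(P[...,1]-202)<8))
print('legs x max',np.percentile(P[R],[50,98],0).round() if R.any() else None)
E
```

```text
11.6667 [624.7 161.1  75.8] [[0.827, -0.001, -0.562], [-0.0, -1.0, 0.001], [-0.562, -0.001, -0.827]] 0.468971721295125 [  -7.6   53.7  -14.8   72.3    0.8   87.4 -110.2]
566 307 [[564.6, 146.6, 27.2], [566.0, 160.4, 32.3], [567.3, 174.8, 34.2]]
569 289 [[567.6, 146.7, 25.1], [569.0, 161.0, 30.0], [570.4, 174.8, 31.9]]
572 311 [[570.6, 146.7, 22.3], [571.9, 160.4, 27.6], [573.4, 174.7, 29.8]]
575 319 [[573.6, 146.8, 20.0], [575.0, 160.4, 25.2], [576.4, 174.7, 27.4]]
578 314 [[576.5, 146.8, 17.7], [577.9, 161.3, 22.6], [579.3, 174.6, 24.8]]
581 343 [[579.6, 146.9, 15.6], [581.0, 161.0, 20.0], [582.4, 174.0, 22.4]]
584 373 [[582.6, 146.4, 7.2], [584.1, 161.0, 17.1], [585.4, 174.5, 20.1]]
587 505 [[585.6, 147.6, 8.8], [586.7, 160.4, 13.5], [588.2, 174.0, 16.8]]
590 4 [[588.5, 167.5, 11.9], [588.8, 168.5, 13.2], [589.1, 170.6, 15.3]]
legs x max [[551. 131.  78.]
 [560. 134.  87.]]
```

Call:
step_arm(
  increments=[
    {"slide":[-6,0,-9],"twist":[0,0,0],"hand":40},
    {"slide":[-14,0,-20],"twist":[0,0,0],"hand":40},
    {"slide":[-22,0,-32],"twist":[0,0,0],"hand":40},
    {"slide":[-27,0,-40],"twist":[0,0,0],"hand":40},
    {"slide":[-29,0,-42],"twist":[0,0,0],"hand":40},
  ],
)

```text
time: 12.13
ee_pos: [592.8, 160.7, 31.1]
ee_rot: [[0.824, 0.0, -0.566], [-0.0, -1.0, -0.001], [-0.566, 0.001, -0.824]]
ft_force: [0.1, 0.5, 0.7]
gripper_width: 0.466
grasp_force: 0.0
```

Call:
step_arm(
  increments=[
    {"slide":[0,0,0],"twist":[0,0,0],"hand":40},
    {"slide":[0,0,0],"twist":[0,0,0],"hand":40},
    {"slide":[0,0,0],"twist":[0,0,0],"hand":40},
    {"slide":[0,0,0],"twist":[0,0,0],"hand":40},
  ],
)

```text
time: 12.47
ee_pos: [594.8, 161.0, 32.9]
ee_rot: [[0.826, -0.0, -0.563], [-0.0, -1.0, 0.0], [-0.563, -0.0, -0.826]]
ft_force: [0.0, -0.3, 0.2]
gripper_width: 0.472
grasp_force: 0.0
```

Call:
step_arm(
  increments=[
    {"slide":[-2,0,-4],"twist":[0,0,0],"hand":40},
    {"slide":[-4,0,-7],"twist":[0,0,0],"hand":40},
    {"slide":[-5.5,0,-10],"twist":[0,0,0],"hand":40},
    {"slide":[-5.5,0,-10],"twist":[0,0,0],"hand":40},
    {"slide":[-5.5,0,-10],"twist":[0,0,0],"hand":40},
  ],
)

```text
time: 12.88
ee_pos: [588.1, 160.8, 22.0]
ee_rot: [[0.825, -0.0, -0.565], [-0.0, -1.0, -0.0], [-0.565, 0.0, -0.825]]
ft_force: [0.3, -0.6, 0.2]
gripper_width: 0.469
grasp_force: 0.0
```

Call:
step_arm(
  increments=[
    {"slide":[0,0,0],"twist":[0,0,0],"hand":34},
    {"slide":[0,0,0],"twist":[0,0,0],"hand":28},
    {"slide":[0,0,0],"twist":[0,0,0],"hand":24},
    {"slide":[0,0,0],"twist":[0,0,0],"hand":24},
    {"slide":[0,0,0],"twist":[0,0,0],"hand":24},
  ],
  newtons=30,
)

```text
time: 13.3
ee_pos: [588.6, 161.2, 22.5]
ee_rot: [[0.826, -0.0, -0.564], [-0.0, -1.0, 0.0], [-0.564, -0.0, -0.826]]
ft_force: [-0.1, 1.7, 1.5]
gripper_width: 0.338
grasp_force: 29.6
```

The grip is on the foot (28.8 mm, 30 N). I'll draw it out along +x, slightly raised.

Call:
step_arm(
  increments=[
    {"slide":[2,0,1],"twist":[0,0,0],"hand":24},
    {"slide":[6,0,2],"twist":[0,0,0],"hand":24},
    {"slide":[12,0,3],"twist":[0,0,0],"hand":24},
    {"slide":[19,0,3],"twist":[0,0,0],"hand":24},
    {"slide":[26,0,3],"twist":[0,0,0],"hand":24},
  ],
)

```text
time: 13.72
ee_pos: [615.3, 161.0, 25.3]
ee_rot: [[0.826, -0.0, -0.564], [-0.0, -1.0, 0.0], [-0.564, -0.0, -0.826]]
ft_force: [0.1, 2.0, -1.8]
gripper_width: 0.336
grasp_force: 29.7
```

Call:
step_arm(
  increments=[
    {"slide":[10,0,0],"twist":[0,0,0],"hand":24},
    {"slide":[24,0,0],"twist":[0,0,0],"hand":24},
    {"slide":[40,0,0],"twist":[0,0,0],"hand":24},
    {"slide":[56,0,0],"twist":[0,0,0],"hand":24},
    {"slide":[68,0,0],"twist":[0,0,0],"hand":24},
  ],
)

```text
time: 14.13
ee_pos: [684.2, 160.0, 25.0]
ee_rot: [[0.826, -0.001, -0.564], [-0.001, -1.0, -0.001], [-0.564, 0.001, -0.826]]
ft_force: [0.6, -0.1, -1.1]
gripper_width: 0.335
grasp_force: 29.7
```

Call:
step_arm(
  increments=[
    {"slide":[3,0,0],"twist":[0,-0.05,0],"hand":24},
    {"slide":[3,0,0],"twist":[0,-0.1,0],"hand":24},
    {"slide":[3,0,0],"twist":[0,-0.15,0],"hand":24},
    {"slide":[3,0,0],"twist":[0,-0.2,0],"hand":24},
    {"slide":[3,0,0],"twist":[0,-0.25,0],"hand":24},
  ],
)

```text
time: 14.55
ee_pos: [686.3, 160.1, 25.1]
ee_rot: [[0.94, -0.001, -0.34], [-0.001, -1.0, -0.001], [-0.34, 0.001, -0.94]]
ft_force: [0.5, -0.6, -0.6]
gripper_width: 0.332
grasp_force: 29.7
```

```bash
cat > c.py <<'E'
from h import *
import sys
n=sys.argv[1];s=robot.read_state();print(s['time'],s['ee_pos'].round(1),s['ee_rot'].round(3).tolist(),s['gripper_width'],s['joints'].round(1))
for c in('scene','side'):
  snap(c,c+n);P=cloud(c+n);p=load(c+n)['p'].sum(-1)
  for x in range(560,720,10):
    q=P[(abs(P[...,0]-x)<5)&(abs(P[...,1]-162)<34)&(P[...,2]<90)&(P[...,2]>1)&(p>(190 if c=='side' else 230))]
    if len(q)>2: print(c,x,len(q),np.percentile(q,[5,50,95],0)[:,1:].round().astype(int).tolist())
E
python3 c.py 12
```

```text
14.55 [686.3 160.1  25.1] [[0.94, -0.001, -0.34], [-0.001, -1.0, -0.001], [-0.34, 0.001, -0.94]] 0.33234165195670673 [  -8.4   53.9  -13.3   74.     5.    72.  -110.5]
scene 560 33 [[128, 10], [130, 57], [195, 84]]
scene 570 41 [[128, 6], [130, 46], [133, 84]]
scene 590 8 [[152, 21], [161, 55], [179, 57]]
scene 600 37 [[151, 6], [162, 54], [174, 59]]
scene 610 49 [[152, 40], [161, 50], [174, 54]]
scene 620 40 [[153, 33], [163, 44], [175, 49]]
scene 630 36 [[151, 34], [162, 40], [175, 44]]
scene 640 36 [[132, 31], [145, 36], [173, 40]]
scene 680 4 [[169, 16], [175, 17], [178, 18]]
scene 690 23 [[146, 9], [167, 15], [175, 22]]
scene 700 15 [[140, 22], [143, 31], [146, 37]]
scene 710 3 [[144, 42], [145, 43], [149, 49]]
side 560 3 [[129, 64], [131, 67], [131, 74]]
side 570 4 [[128, 23], [130, 44], [132, 66]]
side 590 3 [[145, 54], [150, 57], [168, 58]]
side 600 14 [[148, 49], [151, 54], [162, 59]]
side 610 12 [[145, 47], [150, 51], [161, 54]]
side 620 12 [[148, 41], [154, 44], [165, 49]]
side 630 18 [[137, 33], [152, 40], [167, 44]]
side 640 28 [[133, 34], [148, 37], [164, 41]]
side 650 33 [[144, 26], [154, 34], [168, 38]]
side 660 39 [[143, 21], [153, 30], [169, 35]]
side 670 26 [[142, 18], [150, 26], [167, 30]]
side 680 21 [[139, 19], [148, 24], [172, 40]]
```

The carrier came with the gripper; its tab end is at x 590 and its slope is now about 23°. I'll level it.

Call:
step_arm(
  increments=[
    {"slide":[2,0,0],"twist":[0,-0.08,0],"hand":24},
    {"slide":[4,0,0],"twist":[0,-0.16,0],"hand":24},
    {"slide":[6,0,0],"twist":[0,-0.24,0],"hand":24},
    {"slide":[6,0,0],"twist":[0,-0.31,0],"hand":24},
    {"slide":[6,0,0],"twist":[0,-0.36,0],"hand":24},
  ],
)

```text
time: 15.07
ee_pos: [691.7, 160.5, 25.4]
ee_rot: [[1.0, -0.0, 0.012], [-0.0, -1.0, -0.001], [0.012, 0.001, -1.0]]
ft_force: [0.3, 0.1, -2.6]
gripper_width: 0.337
grasp_force: 29.8
```

Call:
step_arm(
  increments=[
    {"slide":[0,0,0],"twist":[0,0,0],"hand":24},
    {"slide":[0,0,0],"twist":[0,0,0],"hand":24},
    {"slide":[0,0,0],"twist":[0,0,0],"hand":24},
  ],
)

```text
time: 15.32
ee_pos: [692.3, 160.5, 25.1]
ee_rot: [[1.0, -0.001, 0.009], [-0.001, -1.0, -0.001], [0.009, 0.001, -1.0]]
ft_force: [-0.3, -0.1, -1.1]
gripper_width: 0.335
grasp_force: 29.8
```

```bash
python3 c.py 13
```

```text
15.3167 [692.3 160.5  25.1] [[1.0, -0.001, 0.009], [-0.001, -1.0, -0.001], [0.009, 0.001, -1.0]] 0.3352841586129647 [ -10.8   44.4  -11.    91.3   11.2   45.  -116.7]
scene 560 24 [[128, 11], [129, 48], [195, 82]]
scene 570 45 [[128, 3], [129, 44], [171, 87]]
scene 580 5 [[135, 3], [162, 6], [178, 46]]
scene 600 22 [[152, 15], [158, 21], [166, 25]]
scene 610 15 [[153, 13], [154, 20], [162, 23]]
scene 620 16 [[151, 9], [155, 20], [160, 23]]
scene 630 17 [[144, 4], [153, 13], [156, 21]]
scene 640 16 [[134, 5], [143, 15], [154, 20]]
scene 650 25 [[130, 11], [145, 16], [152, 20]]
scene 660 13 [[148, 8], [150, 14], [152, 19]]
scene 670 7 [[147, 13], [149, 14], [152, 21]]
scene 680 3 [[175, 17], [175, 18], [176, 19]]
scene 690 16 [[163, 17], [169, 19], [174, 24]]
scene 700 54 [[142, 11], [159, 17], [174, 42]]
scene 710 19 [[139, 21], [145, 30], [149, 47]]
side 590 7 [[147, 10], [169, 19], [174, 24]]
side 600 31 [[149, 15], [158, 22], [171, 25]]
side 610 28 [[145, 17], [154, 21], [168, 25]]
side 620 29 [[147, 16], [154, 20], [170, 24]]
side 630 31 [[149, 14], [154, 19], [171, 23]]
side 640 41 [[133, 13], [152, 19], [173, 22]]
side 650 33 [[132, 13], [155, 19], [170, 21]]
side 660 36 [[144, 15], [154, 20], [169, 24]]
side 670 33 [[146, 13], [155, 19], [173, 24]]
side 680 14 [[146, 13], [149, 18], [152, 22]]
```

Level now, about 6 mm above the floor. I'll lower 5 mm, release and lift.

Call:
step_arm(
  increments=[
    {"slide":[0,0,-2],"twist":[0,0,0],"hand":24},
    {"slide":[0,0,-4],"twist":[0,0,0],"hand":24},
    {"slide":[0,0,-5],"twist":[0,0,0],"hand":24},
    {"slide":[0,0,-5],"twist":[0,0,0],"hand":24},
  ],
)

```text
time: 15.75
ee_pos: [692.4, 160.8, 22.2]
ee_rot: [[1.0, -0.001, 0.011], [-0.001, -1.0, -0.0], [0.011, 0.0, -1.0]]
ft_force: [-4.2, -1.9, 11.7]
gripper_width: 0.336
grasp_force: 31.0
```

Call:
step_arm(
  increments=[
    {"slide":[0,0,0],"twist":[0,0,0],"hand":34},
    {"slide":[0,0,0],"twist":[0,0,0],"hand":42},
    {"slide":[0,0,0],"twist":[0,0,0],"hand":42},
    {"slide":[0,0,0],"twist":[0,0,0],"hand":42},
    {"slide":[0,0,5],"twist":[0,0,0],"hand":42},
  ],
)

```text
time: 16.17
ee_pos: [690.5, 160.6, 24.1]
ee_rot: [[1.0, -0.0, 0.008], [-0.0, -1.0, -0.001], [0.008, 0.001, -1.0]]
ft_force: [-0.5, -0.5, -0.1]
gripper_width: 0.49
grasp_force: 0.0
```

Call:
step_arm(
  increments=[
    {"slide":[0,0,10],"twist":[0,0,0],"hand":42},
    {"slide":[0,0,35],"twist":[0,0,0],"hand":42},
    {"slide":[0,0,70],"twist":[0,0,0],"hand":42},
    {"slide":[5,0,105],"twist":[0,0,0],"hand":42},
    {"slide":[10,0,135],"twist":[0,0,0],"hand":42},
  ],
)

```text
time: 16.58
ee_pos: [701.9, 161.2, 163.9]
ee_rot: [[1.0, 0.0, 0.012], [0.0, -1.0, 0.001], [0.012, -0.001, -1.0]]
ft_force: [1.2, -0.4, 0.1]
gripper_width: 0.496
grasp_force: 0.0
```

Call:
step_arm(
  increments=[
    {"slide":[5,0,30],"twist":[0,0,0],"hand":42},
    {"slide":[10,0,50],"twist":[0,0,0],"hand":42},
    {"slide":[10,0,60],"twist":[0,0,0],"hand":42},
    {"slide":[10,0,60],"twist":[0,0,0],"hand":42},
    {"slide":[10,0,60],"twist":[0,0,0],"hand":42},
  ],
)

```text
time: 17.0
ee_pos: [710.9, 160.8, 220.0]
ee_rot: [[1.0, -0.0, 0.01], [-0.0, -1.0, -0.0], [0.01, 0.0, -1.0]]
ft_force: [0.2, 0.3, -0.4]
gripper_width: 0.494
grasp_force: 0.0
```

```bash
python3 c.py 14; python3 w.py w14; python3 - <<'E'
from h import *
P=cloud('w14');p=load('w14')['p'].sum(-1)
for x in range(570,710,10):
    q=P[(abs(P[...,0]-x)<5)&(abs(P[...,1]-162)<40)&(P[...,2]<60)&(P[...,2]>8)]
    if len(q)>2: print(x,len(q),np.percentile(q,[5,50,95],0)[:,1:].round().astype(int).tolist())
S=cloud('side14')
m=(S[...,0]>420)&(S[...,0]<590)&(S[...,1]>-430)&(S[...,1]<-140)&(S[...,2]>104)
k,l,st,c=cv2.connectedComponentsWithStats(m.astype('uint8'))
for i in range(1,k):
  if st[i,4]>40: print('tab',st[i],np.median(S[l==i],0).round(1))
E
```

```text
17.0 [710.9 160.8 220. ] [[1.0, -0.0, 0.01], [-0.0, -1.0, -0.0], [0.01, 0.0, -1.0]] 0.494168049852873 [  -9.6   34.   -12.5   81.8    7.9   64.5 -113.5]
scene 560 25 [[128, 11], [130, 57], [195, 82]]
scene 570 41 [[128, 7], [130, 44], [133, 83]]
scene 580 4 [[167, 2], [170, 4], [176, 5]]
scene 590 11 [[153, 3], [162, 5], [186, 10]]
scene 600 31 [[152, 5], [161, 12], [179, 15]]
scene 610 30 [[151, 4], [162, 12], [175, 15]]
scene 620 37 [[151, 3], [161, 12], [179, 16]]
scene 630 35 [[150, 4], [161, 11], [181, 16]]
scene 640 36 [[134, 5], [158, 11], [186, 15]]
scene 650 70 [[131, 6], [160, 11], [193, 15]]
scene 660 35 [[147, 5], [156, 13], [177, 18]]
scene 670 42 [[148, 6], [159, 15], [174, 18]]
scene 680 35 [[147, 6], [155, 15], [174, 18]]
scene 690 42 [[148, 5], [156, 15], [175, 20]]
scene 700 44 [[148, 8], [162, 13], [176, 17]]
side 570 3 [[128, 60], [129, 62], [131, 87]]
side 590 8 [[148, 4], [164, 11], [168, 15]]
side 600 35 [[149, 5], [157, 12], [174, 16]]
side 610 32 [[149, 5], [157, 12], [182, 16]]
side 620 31 [[147, 9], [158, 12], [172, 16]]
side 630 36 [[146, 8], [158, 12], [1
[... 425 characters left out ...]
8867565 [  -9.7   34.1  -12.5   81.9    7.9   64.5 -113.5]
570 268 [[123, 10], [127, 37], [201, 58]]
590 87 [[151, 12], [161, 12], [171, 13]]
600 206 [[151, 12], [161, 13], [171, 14]]
610 208 [[150, 12], [160, 13], [171, 14]]
620 225 [[150, 11], [161, 13], [171, 14]]
630 218 [[150, 11], [160, 13], [171, 14]]
640 447 [[131, 11], [159, 12], [188, 14]]
650 326 [[135, 9], [161, 12], [188, 16]]
660 305 [[146, 12], [160, 15], [173, 17]]
670 296 [[146, 12], [160, 16], [173, 17]]
680 313 [[146, 12], [160, 16], [173, 17]]
690 316 [[146, 12], [160, 16], [173, 17]]
700 122 [[147, 10], [160, 12], [172, 15]]
tab [306 334   7  16 101] [ 486.6 -207.8  126.1]
tab [314 358   7  17 108] [ 496.1 -269.1  126.4]
```

The carrier lies flat on the tray floor: its plate top is at z 13, and at the glass it is z 16, so the slide is up. The empties are where they were and the gripper is clear. Handing in.

```bash
python3 -c "
from cell import hand_in;print(hand_in())"
```

```text
the job is handed in; nothing more can be done
None
```

The loaded carrier dropped through the turner and now lies flat in the black tray, slide up, both empties still hanging; it caught leaning on the ramp after the drop, so I drew it out by the foot with the gripper before handing in at about 17 s.

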